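# Set out a gauge joint on a vacuum port

### The job

Set out the parts for fitting the gauge to the open vacuum port: centre the wide seal ring flat on the port's flange, stand the reducer (wide end down) centred on that ring, and lay the narrow seal ring flat and centred on top of the reducer. Lay the clamp flat on the bench exactly midway between the port and the valve, and stand the gauge upright on the bench behind the clamp, on the side away from the robot: 10 cm from it centre to centre, square to the line from port to valve. Never tip the gauge over, and leave the pot of bolts, the bottle and the wrench where they are.

Things in the scene. Friction and masses are not known exactly. Their poses are not given: they have to be found in the camera images.
- port: Open vacuum port, fixed: square base plate 84 mm wide, short upright steel tube, on it a flange 70 mm across, 12 mm thick, its flat top 60 mm above the bench with a dark bore 38 mm across (solid to things laid on it). Origin on its axis at bench height, z up, x away from the robot within 0.15 rad; the valve lies along its y axis, either way. Port and valve swap sides between starts.
- valve: Hand valve, fixed, always 360 mm from the port, axis to axis: square base plate 84 mm wide, steel body 50 mm across, flange 60 mm across, black round knob 52 mm across on top, 107 mm high in all; a side stub reaches 54 mm from the axis towards its +x, away from the robot. Origin on its axis at bench height, z up.
- ring_wide: Wide seal ring, bare aluminium, loose, lying flat: 56 mm outside, 40 mm inside, 12 mm thick, about 50 g. Origin at the centre of its underside, z up.
- reducer: Reducer, a turned steel pipe piece, loose, standing wide end down: lower flange 62 mm across, 10 mm thick, body 47 mm tapering to a neck 32 mm across, upper flange 42 mm across from 60 to 70 mm height, its flat top with a dark bore 25 mm across (solid to things laid on it). 70 mm tall, about 0.35 kg. Origin at the centre of its underside, z up.
- ring_narrow: Narrow seal ring, bare aluminium, loose, lying flat: 38 mm outside, 24 mm inside, 12 mm thick, about 30 g. Origin at the centre of its underside, z up.
- clamp: Aluminium clamp, loose, lying flat: a ring 60 mm outside, 46 mm inside, 16 mm high, with two lugs (22 mm wide together) reaching 48 mm from the ring's centre along +x, crossed at 40 mm by a dark screw 34 mm long along y. About 0.14 kg. Origin at the ring's centre (the clamp's centre), on its underside, z up. At the start +x points away from the robot within 0.5 rad; it may end at any yaw.
- gauge: Gauge head, loose, standing upright: steel foot flange 42 mm across and 8 mm thick, grey cylinder 36 mm across up to 78 mm, black plug 18 mm across on top, 92 mm tall in all, about 0.28 kg. Origin at the centre of its underside, z up.
- pot: Bystander: white round pot of bolts, 64 mm across, 30 mm high, 0.25 kg, loose, standing among the parts. Origin at the centre of its underside.
- bottle: Bystander: white plastic bottle, 60 mm across, 150 mm tall, loose, standing at the far side. Origin at the centre of its underside.
- wrench: Bystander: wrench 150 mm long, loose, lying flat at the far side. Origin under its middle, its x along its length.

How it is judged:
At the end, for the whole second after the job is handed in: Stacked on port: wide ring centred to 10 mm, reducer 10 mm, narrow ring 8 mm. Clamp on bench 165-195 mm from port and valve, within 15 mm of their line. Gauge on bench 80-120 mm from clamp, 75-125 mm behind the line, 181-231 mm from port and valve. All at rest, tilt < 0.1 rad (horizontal distance between ring_wide and port below 0.01 m and horizontal distance between reducer and ring_wide below 0.01 m and horizontal distance between ring_narrow and reducer below 0.008 m and z of ring_wide in the frame of port between 0.056 and 0.064 m and z of reducer in the frame of port between 0.068 and 0.076 m and z of ring_narrow in the frame of port between 0.138 and 0.146 m and x of clamp in the frame of port between -0.015 and 0.015 m and horizontal distance between clamp and port between 0.165 and 0.195 m and horizontal distance between gauge and port between 0.181 and 0.231 m and horizontal distance between clamp and valve between 0.165 and 0.195 m and horizontal distance between gauge and valve between 0.181 and 0.231 m and x of gauge in the frame of port between 0.075 and 0.125 m and horizontal distance between gauge and clamp between 0.08 and 0.12 m and height (world z) of each of clamp, gauge below 0.004 m and angle between each of ring_wide, reducer, ring_narrow, clamp, gauge's own z axis and vertical below 0.1 rad and linear speed of each of ring_wide, reducer, ring_narrow, clamp, gauge below 0.02 m/s and angular speed of each of ring_wide, reducer, ring_narrow, clamp, gauge below 0.2 rad/s); the robot touches nothing.
It fails at once if the gauge is tipped over (more than 0.6 rad) (angle between gauge's own z axis and vertical above 0.6 rad).
It fails at once if the pot of bolts is shifted by more than 30 mm (distance of pot from where it was at the start of the episode above 0.03 m).
It fails at once if the bottle is shifted by more than 30 mm (distance of bottle from where it was at the start of the episode above 0.03 m).
It fails at once if the wrench is shifted by more than 30 mm (distance of wrench from where it was at the start of the episode above 0.03 m).
It also fails if it takes over 122 s, if anything falls off the work surface, if the arm or the gripper's body presses on something with over 40 N, if the wrist force passes 120 N, or if a joint passes its speed limit or range.

### The arm

A 6-joint arm with a two-finger parallel gripper is mounted at the origin on the work surface. World frame = base frame: x ahead of the robot, y to its left, z up, the work surface at z = 0. Lengths are in m, angles in rad, forces in N, time in s.
With the tool pointing down it reaches from about 0.375 to 0.75 m from the base axis. Payload 9 kg.
Tool frame: the origin (TCP) lies between the finger pads; the fingertips stand 14 mm ahead of it and the grasp point (between the pads) lies 5 mm behind it; x points along the fingers, y is the direction in which the jaws open and shut, and the axes are right-handed (so a half turn about x gives the same grasp; the last joint's range is limited). The gripper opens to 85 mm and grips with 20 to 120 N. Pads are 22 mm wide; open, the fingers measure 114 mm over their backs; the gripper's body (76 mm by 85 mm) begins 54 mm behind the grasp point. The pads swing forward as they close: fully open they stand 13 mm farther back than shut.
Start: joints at [0.919, 0.104, 0.097, 1.564, 0, 1.353], TCP at [0.252, 0.544, 0.245] pointing down, gripper open.
Joint ranges: [-2.99, 2.99], [-0.84, 1.86], [-1.1, 1.16], [-1.84, 2.11], [-1.51, 1.56], [-3.14, 3.14]. Speed limits (rad/s): [2.22, 2.22, 2.57, 3.14, 3.14, 3.14].

### API

Orientations are given as a unit quaternion [x, y, z, w].
In Python, from plant import r, viewer gives the robot as it stands.
- The arm moves only by the tool apply_moves, never from a script. Its argument "steps" is a list of rows, each an object with "translation": the shift along the tool's x, y, z each as a share of 300 mm, from -1 to 1, a list of three; "dr": the turn, a rotation vector about the tool's x, y, z each as a share of 45 degrees, from -1 to 1, a list of three. In form: [{"translation": [dx, dy, dz], "dr": [ax, ay, az]}, ...]. A call has 1 to 10 rows; each row is the pose to reach, as a shift and turn from the pose commanded when the call began, along the tool's axes at that moment; what a row does not reach only later rows make up. A row lasts 1/12 s, in which the tool goes at most 41.7 mm and 7.16 degrees, less where a joint would pass 70% of its speed; a pose out of reach is approached as far as the arm can. A call with a number of a shift or a turn outside -1 to 1 is refused whole. A call with a gripper value outside its range is refused whole. "fingers" is the closure, from 0 (fully open) to 1 (shut), set as the call begins (left out, the last holds). The fingers move at their own pace and stop on an object; "newtons" is the grip in N (left out, the last holds). Time passes only in rows, so rows that repeat a pose let the fingers close. It gives the time, the measured TCP pose, the force and the opening at its end, in the units of the state.
- r.observe(): the state, without advancing time (a new reading comes with each control period).
- viewer.get_image(name): name is "scene" or "top"; returns the picture (420x560x3 uint8, red, green, blue); there is no depth.
- viewer.get_calibration(name): a dict with "vertical_fov" (degrees; the focal length in pixels is half the picture's height over the tangent of half this angle, whatever the lens; pixels are square), "cx", "cy" (the principal point, pixels), "dist_coeffs" ([k1, k2, p1, p2, k3] as OpenCV has them; the pictures are not rectified), "extrinsics" (4x4, takes a point from camera to world coordinates). Camera axes: x right, y up, looking along -z (the intrinsics and any distortion apply to the point x, -y, -z); pixel columns grow to the right and rows downward; lengths in m; the calibration is good to about 2 mm. A picture is of the moment at which its call begins. get_calibration takes no time and is no camera call.
- r.finish_job(): hands the job in, once; it reports no verdict.
The state is a dict: "time_s": time; "joint_pos": joint angles; "dq": joint speeds; "effort": joint torques, N m; "eef_pos": TCP position; "tcp_rot": TCP orientation; "ft_force": force on the tool from outside, world axes, zero at the start; "ft_torque": the same for the moment, N m; "opening": finger opening in m.
Only numpy, scipy, OpenCV 4.12 (cv2) and the standard library are available. Lean on these libraries where they do the work, as an engineer would, in place of code of your own. Each camera call takes 0.05 s, during which the arm holds its last target.

## Working session

There is one attempt and no reset: what is moved stays moved. The work goes in short steps, Python scripts to look and compute and a tool call to move; the robot and the scene stay as the last step left them, time stands still between calls to the robot, and variables do not carry over. Pictures are saved under pics/ and viewed, and the job is handed in when it is done.

Besides the shell and the picture viewer there is one more tool, called as a command line: name --argument value ..., lists and objects as JSON in quotes. apply_moves: Moves the arm, as the interface text tells. Shift numbers are shares of 300 mm and turn numbers shares of 45 degrees, none past 1 either way. Its arguments: {"type":"object","properties":{"steps":{"type":"array","items":{"type":"object","properties":{"translation":{"type":"array","items":{"type":"number","minimum":-1,"maximum":1}},"dr":{"type":"array","items":{"type":"number","minimum":-1,"maximum":1}}}}},"fingers":{"type":"number"},"newtons":{"type":"number"}},"required":["steps"]}

```bash
ls; mkdir -p pics; python3 - <<'E'
from plant import r, viewer
import cv2,numpy as np
np.set_printoptions(precision=4,suppress=True)
for n in ("scene","top"):
    cv2.imwrite(f"pics/{n}0.png",cv2.cvtColor(viewer.get_image(n),cv2.COLOR_RGB2BGR)); print(viewer.get_calibration(n))
print(r.observe())
E
```

```text
pics
{'vertical_fov': 47.491237207530055, 'cx': 270.49951796431554, 'cy': 202.0429248210442, 'dist_coeffs': array([-0.0256,  0.    ,  0.    ,  0.    ,  0.    ]), 'extrinsics': array([[-0.3617, -0.5704,  0.7375,  1.3252],
       [ 0.9322, -0.2338,  0.2763,  0.278 ],
       [ 0.0148,  0.7874,  0.6163,  0.6879],
       [ 0.    ,  0.    ,  0.    ,  1.    ]])}
{'vertical_fov': 55.4911268705492, 'cx': 280.04376753400146, 'cy': 209.87245125296008, 'dist_coeffs': array([-0.0328,  0.    ,  0.    ,  0.    ,  0.    ]), 'extrinsics': array([[ 0.0196,  0.9962, -0.0853,  0.478 ],
       [-0.999 ,  0.023 ,  0.0395,  0.0198],
       [ 0.0413,  0.0845,  0.9956,  0.941 ],
       [ 0.    ,  0.    ,  0.    ,  1.    ]])}
{'time_s': 0.1, 'joint_pos': array([0.9193, 0.1046, 0.0966, 1.5639, 0.    , 1.3531]), 'dq': array([-0.0006, -0.0008,  0.001 ,  0.0016,  0.0008, -0.0012]), 'effort': array([  0.0049, -55.8203,  50.4722,   0.013 ,  -0.0003,   0.    ]), 'eef_pos': array([0.252 , 0.5442, 0.2446]), 'tcp_rot': array([ 0.1518,  0.6907, -0.1525,  0.6904]), 'ft_force': array([ 0.1415, -0.0654, -0.2024]), 'ft_torque': array([ 0.0672, -0.0463,  0.0188]), 'opening': 0.08560538534304311}
```

View pics/scene0.png

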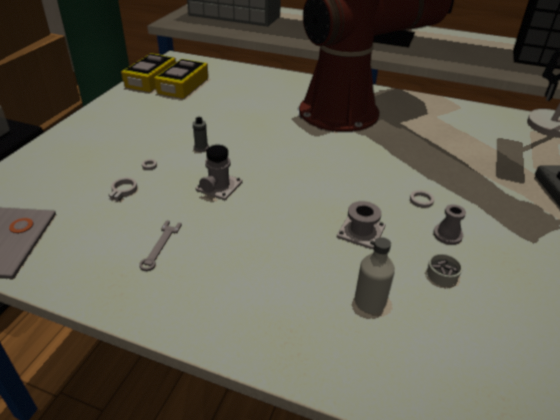

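View pics/top0.png

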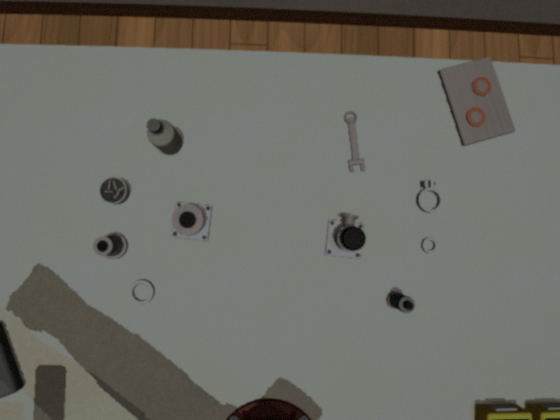

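The top view shows the port at (190,218), valve (348,237), wide ring (143,291), reducer (105,245), pot (114,190), clamp (428,198), narrow ring (428,245) and gauge (400,300). The bottle is at (160,133) and the wrench at (354,140). I'll zoom in to measure.

```bash
cat > h.py <<'E'
import cv2,numpy as np
np.set_printoptions(precision=4,suppress=True)
from plant import r, viewer
def cal(n):
    c=viewer.get_calibration(n); f=210/np.tan(np.radians(c['vertical_fov'])/2)
    K=np.array([[f,0,c['cx']],[0,f,c['cy']],[0,0,1]]); return K,np.array(c['dist_coeffs'],float),np.array(c['extrinsics'])
def ray(n,uv):
    K,D,E=cal(n); p=cv2.undistortPoints(np.array(uv,float).reshape(-1,1,2),K,D).reshape(-1,2)
    d=np.c_[p[:,0],-p[:,1],-np.ones(len(p))]@E[:3,:3].T
    return E[:3,3],d
def plane(n,uv,z):
    o,d=ray(n,uv); return o+d*((z-o[2])/d[:,2])[:,None]
def proj(n,P):
    K,D,E=cal(n); P=np.array(P,float).reshape(-1,3); c=(P-E[:3,3])@E[:3,:3]; c=c*[1,-1,-1]
    return cv2.projectPoints(c,np.zeros(3),np.zeros(3),K,D)[0].reshape(-1,2)
def shot(n,name):
    im=cv2.cvtColor(viewer.get_image(n),cv2.COLOR_RGB2BGR); cv2.imwrite(f"pics/{name}.png",im); return im
def crop(im,x,y,h,s):
    c=im[max(0,y-h):y+h,max(0,x-h):x+h]; return cv2.resize(c,(2*h*s,2*h*s),interpolation=cv2.INTER_CUBIC)
def tiles(im,pts,h=24,s=5,cols=3):
    t=[crop(im,*p,h,s) for p in pts]
    while len(t)%cols: t.append(t[0]*0)
    return np.vstack([np.hstack(t[i:i+cols]) for i in range(0,len(t),cols)])
E
python3 - <<'E'
from h import *
im=cv2.imread("pics/top0.png")
cv2.imwrite("pics/t1.png",tiles(im,[(190,218),(348,237),(143,291),(108,245),(428,198),(428,245),(400,300),(114,190)],cols=3)[:, :])
im=cv2.imread("pics/scene0.png")
cv2.imwrite("pics/t2.png",tiles(im,[(364,220),(218,170),(422,199),(451,223),(124,187),(149,164),(200,134),(444,270)],cols=3))
E
```

```text
(no output)
```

View pics/t1.png

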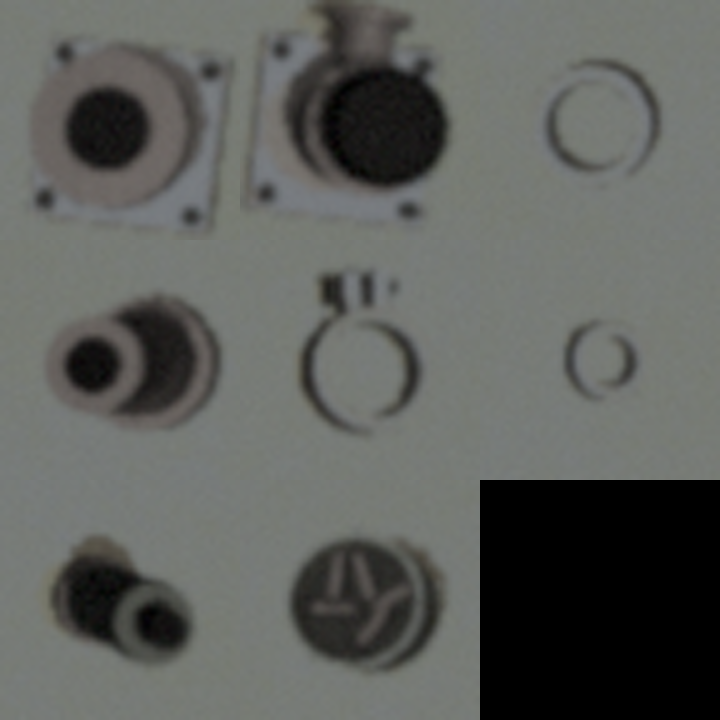

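View pics/t2.png

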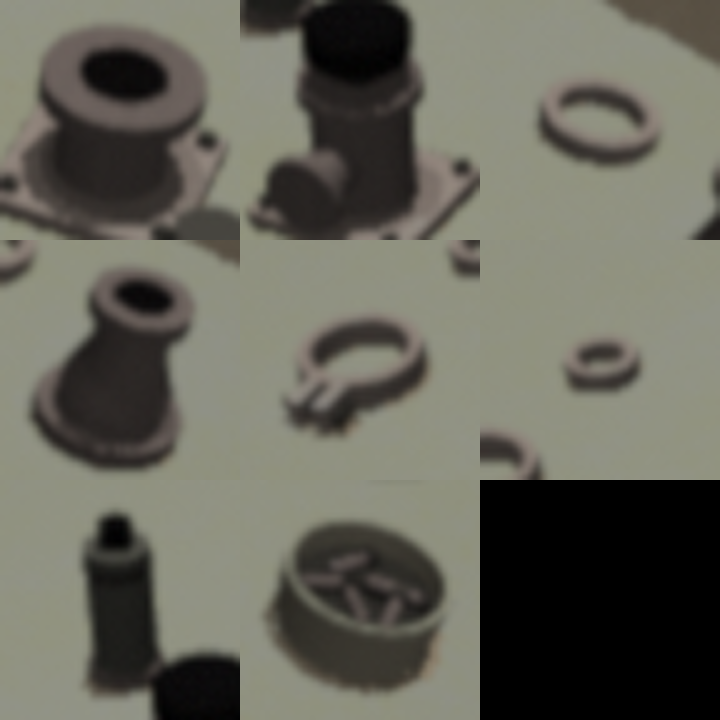

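```bash
cat >> h.py <<'E'
def sil(im,x,y,h=26,th=18):
    g=im[y-h:y+h,x-h:x+h].astype(float); bg=np.median(g.reshape(-1,3),0)
    m=(np.abs(g-bg).max(2)>th).astype(np.uint8); return m
def hullc(im,x,y,h=20,th=14):
    m=sil(im,x,y,h,th); ys,xs=np.nonzero(m)
    n,l,s,c=cv2.connectedComponentsWithStats(cv2.morphologyEx(m,cv2.MORPH_CLOSE,np.ones((3,3))))
    i=1+np.argmin([abs(c[k]-h).sum()-0.2*s[k,4] for k in range(1,n)]); pts=np.argwhere(l==i)[:,::-1].astype(np.int32)
    H=cv2.convexHull(pts); M=cv2.moments(H); return np.array([M['m10']/M['m00']+x-h,M['m01']/M['m00']+y-h]),cv2.contourArea(H),cv2.boundingRect(H)
def dark(im,x,y,h=14,th=45):
    g=im[y-h:y+h,x-h:x+h].max(2); m=(g<th).astype(np.uint8)
    n,l,s,c=cv2.connectedComponentsWithStats(m); i=1+np.argmax(s[1:,4]); return c[i]+[x-h,y-h],s[i]
E
python3 - <<'E'
from h import *
t=cv2.imread("pics/top0.png"); s=cv2.imread("pics/scene0.png")
for nm,a,b,z in [("port",(187,219),(365,214),.06),("valve",(353,238),(218,155),.107),("red",(102,245),(454,211),.07),]:
    for th in (30,45):
        A,B=dark(t,*a,th=th),dark(s,*b,th=th); print(nm,th,A[0],A[1][4],plane("top",A[0],z),B[0],B[1][4],plane("scene",B[0],z))
for nm,a,b,z in [("wide",(143,291),(422,199),.006),("narrow",(428,245),(149,164),.006),("clamp",(428,198),(124,187),.008)]:
    for th in (10,16,24):
        try:
            A,B=hullc(t,*a,th=th),hullc(s,*b,th=th); print(nm,th,A,plane("top",A[0],z),B,plane("scene",B[0],z))
        except Exception as e: print(nm,th,e)
E
```

```text
port 30 [186.9125 219.4187] 160 [[0.5277 0.189  0.06  ]] [364.2685 210.6667] 108 [[0.5265 0.1891 0.06  ]]
port 45 [186.9405 219.173 ] 185 [[0.5283 0.1889 0.06  ]] [360.4091 224.303 ] 132 [[0.5729 0.1914 0.06  ]]
valve 30 [351.9976 237.6923] 416 [[ 0.4942 -0.1659  0.107 ]] [216.77   153.9433] 300 [[ 0.5116 -0.1587  0.107 ]]
valve 45 [351.9054 237.6774] 465 [[ 0.4943 -0.1657  0.107 ]] [216.0738 155.2357] 420 [[ 0.5171 -0.1578  0.107 ]]
red 30 [102.     245.8154] 65 [[0.4662 0.3668 0.07  ]] [455.2432 210.0811] 37 [[0.4651 0.3669 0.07  ]]
red 45 [102.0617 245.5062] 81 [[0.4669 0.3667 0.07  ]] [450.3115 220.7049] 122 [[0.5048 0.3601 0.07  ]]
wide 10 (array([143.3908, 290.1134]), 432.0, (9, 7, 24, 24)) [[0.3663 0.2926 0.006 ]] (array([421.1908, 199.3356]), 362.5, (7, 11, 26, 19)) [[0.3646 0.2975 0.006 ]]
wide 16 (array([147.1748, 287.9184]), 214.5, (14, 8, 18, 23)) [[0.3714 0.2842 0.006 ]] (array([421.0231, 199.6626]), 331.5, (7, 12, 25, 18)) [[0.3661 0.2973 0.006 ]]
wide 24 (array([148.3346, 286.2799]), 128.0, (16, 8, 16, 19)) [[0.3752 0.2817 0.006 ]] (array([421.0405, 199.7177]), 316.5, 
[... 380 characters left out ...]
718  0.006 ]]
narrow 24 (array([432.2985, 245.1294]), 33.5, (22, 15, 6, 11)) [[ 0.4822 -0.3822  0.006 ]] (array([148.9278, 165.1611]), 120.0, (13, 16, 15, 11)) [[ 0.4845 -0.3712  0.006 ]]
clamp 10 (array([427.1259, 195.7129]), 670.0, (7, 0, 26, 36)) [[ 0.6003 -0.3701  0.008 ]] (array([122.4483, 189.4989]), 546.5, (4, 10, 31, 26)) [[ 0.6001 -0.3704  0.008 ]]
clamp 16 (array([426.7467, 196.4214]), 598.0, (7, 2, 26, 33)) [[ 0.5985 -0.3691  0.008 ]] (array([122.2953, 189.6559]), 512.5, (4, 11, 30, 25)) [[ 0.6008 -0.3704  0.008 ]]
clamp 24 (array([421.4835, 196.7134]), 253.0, (8, 2, 12, 33)) [[ 0.5975 -0.3561  0.008 ]] (array([122.3524, 189.7454]), 489.0, (4, 11, 30, 25)) [[ 0.601 -0.37   0.008]]
```

```bash
python3 - <<'E'
from h import *
t=cv2.imread("pics/top0.png"); s=cv2.imread("pics/scene0.png")
print("clamp",plane("top",[427.8,200.2],.008),"lug",plane("top",[350/5-48-.5+404+0,50/5-.5+174],.012))
print("gauge plug top", plane("top",[[163/5-.4+376,628/5-96-.4+276]],.090),"scene",plane("scene",[[115/5-.4+176,528/5-96-.4+110]],.092))
A=dark(t,408,301,h=8,th=40);print(A,plane("top",A[0],.09))
A=dark(s,199,121,h=6,th=25);print(A,plane("scene",A[0],.085))
# gauge foot far/base in scene bottom
print("pot",plane("top",[113.5,190.5],.03),"bottle",plane("top",[155,126],.15),"wrench",plane("top",[354,140],0))
print("valve knob scene",plane("scene",[[ (356-240)/5-.4+194, 38/5-.4+146]],.1))
# base plate holes
print("port holes top",plane("top",np.array([[64,53],[212,72],[45,199],[191,216]])/5-.4+[166,194],.008))
print("valve holes top",plane("top",(np.array([[282,51],[423,66],[266,194],[408,210]])-[240,0])/5-.4+[324,213],.008))
E
```

```text
clamp [[ 0.5894 -0.3716  0.008 ]] lug [[ 0.6291 -0.3648  0.012 ]]
gauge plug top [[ 0.3528 -0.2921  0.09  ]] scene [[ 0.3577 -0.2881  0.092 ]]
(array([407.4923, 304.5692]), array([ 3,  7, 10,  9, 65], dtype=int32)) [[ 0.3541 -0.2905  0.09  ]]
(array([198.6538, 120.7308]), array([ 3,  3,  6,  6, 26], dtype=int32)) [[ 0.3537 -0.2907  0.085 ]]
pot [[0.5915 0.3637 0.03  ]] bottle [[0.7091 0.2432 0.15  ]] wrench [[ 0.733  -0.1938  0.    ]]
valve knob scene [[ 0.499  -0.1654  0.1   ]]
port holes top [[0.5657 0.2201 0.008 ]
 [0.5584 0.1511 0.008 ]
 [0.4976 0.2261 0.008 ]
 [0.4912 0.1585 0.008 ]]
valve holes top [[ 0.5302 -0.1402  0.008 ]
 [ 0.5246 -0.2074  0.008 ]
 [ 0.4631 -0.1333  0.008 ]
 [ 0.4568 -0.2005  0.008 ]]
```

```bash
cat >> h.py <<'E'
from scipy.spatial.transform import Rotation as Ro
R0=np.array([[0,0,1],[0,1,0],[-1,0,0]],float)
def st(p=None,yaw=0):
    o=r.observe(); R=Ro.from_quat(o['tcp_rot']).as_matrix(); e=np.array(o['eef_pos'])
    print('t',round(o['time_s'],2),'tcp',e,'open',round(o['opening'],4),'F',np.array(o['ft_force']),'q',np.array(o['joint_pos']))
    Rt=Ro.from_euler('z',yaw).as_matrix()@R0
    print('dr',Ro.from_matrix(R.T@Rt).as_rotvec()/np.radians(45))
    if p is not None: print('translation',R.T@(np.array(p)-e)/.3)
E
python3 -c "
from h import *
st([.366,.295,.12])"
```

```text
t 0.1 tcp [0.252  0.5442 0.2446] open 0.0856 F [ 0.1415 -0.0654 -0.2024] q [0.9193 0.1046 0.0966 1.5639 0.     1.3531]
dr [-0.5523 -0.0006  0.0013]
translation [ 0.4158 -0.5936  0.694 ]
```

apply_moves --steps '[{"translation":[0.416,-0.594,0.694],"dr":[-0.552,0,0]},{"translation":[0.416,-0.594,0.694],"dr":[-0.552,0,0]},{"translation":[0.416,-0.594,0.694],"dr":[-0.552,0,0]},{"translation":[0.416,-0.594,0.694],"dr":[-0.552,0,0]},{"translation":[0.416,-0.594,0.694],"dr":[-0.552,0,0]},{"translation":[0.416,-0.594,0.694],"dr":[-0.552,0,0]},{"translation":[0.416,-0.594,0.694],"dr":[-0.552,0,0]},{"translation":[0.416,-0.594,0.694],"dr":[-0.552,0,0]},{"translation":[0.416,-0.594,0.694],"dr":[-0.552,0,0]},{"translation":[0.416,-0.594,0.694],"dr":[-0.552,0,0]}]' --fingers 0.15 --newtons 30

```text
time_s: 0.93
eef_pos: [0.3662, 0.2948, 0.1203]
tcp_rot: [0.001, 0.707, -0.001, 0.707]
ft_force: [0.9, 1.0, 0.3]
opening: 0.0727
```

```bash
python3 -c "
from h import *
st([.366,.295,.12])"
```

```text
t 0.93 tcp [0.3662 0.2948 0.1203] open 0.0727 F [0.8749 0.9935 0.3265] q [ 0.3984 -0.2876 -0.4995  1.3595  0.0003  0.4006]
dr [-0.0028 -0.0009 -0.0001]
translation [ 0.0008  0.0006 -0.0005]
```

apply_moves --steps '[{"translation":[0.12,0,0]},{"translation":[0.24,0,0]},{"translation":[0.3,0,0]},{"translation":[0.323,0,0]},{"translation":[0.33,0,0]},{"translation":[0.337,0,0]},{"translation":[0.343,0,0]},{"translation":[0.35,0,0]},{"translation":[0.35,0,0]},{"translation":[0.35,0,0]}]'

```text
validation failed for argument at $.st...
```

```bash
python3 - <<'E'
from h import *
st()
s=shot("scene","s1");t=shot("top","p1")
cv2.imwrite("pics/c1.png",np.hstack([crop(s,422,190,40,5),crop(t,143,291,40,5)]))
E
```

```text
t 0.93 tcp [0.3662 0.2948 0.1203] open 0.0727 F [0.8749 0.9935 0.3265] q [ 0.3984 -0.2876 -0.4995  1.3595  0.0003  0.4006]
dr [-0.0028 -0.0009 -0.0001]
```

View pics/c1.png

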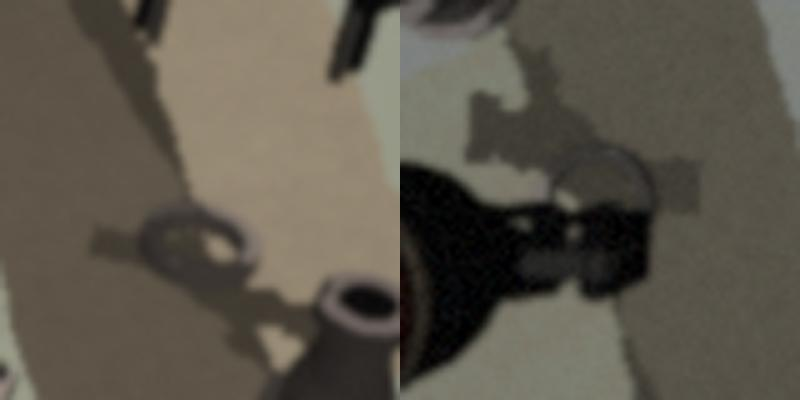

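The move was refused because each row needs a `dr`. The crop shows the gripper still high and the wide ring unmoved. I'll resend it with turns.

apply_moves --steps '[{"translation":[0.12,0,0],"dr":[0,0,0]},{"translation":[0.24,0,0],"dr":[0,0,0]},{"translation":[0.3,0,0],"dr":[0,0,0]},{"translation":[0.323,0,0],"dr":[0,0,0]},{"translation":[0.33,0,0],"dr":[0,0,0]},{"translation":[0.337,0,0],"dr":[0,0,0]},{"translation":[0.343,0,0],"dr":[0,0,0]},{"translation":[0.35,0,0],"dr":[0,0,0]},{"translation":[0.35,0,0],"dr":[0,0,0]},{"translation":[0.35,0,0],"dr":[0,0,0]}]'

```text
time_s: 1.87
eef_pos: [0.3667, 0.2955, 0.0162]
tcp_rot: [0.0, 0.707, 0.0, 0.707]
ft_force: [0.0, 0.2, -0.6]
opening: 0.0725
```

```bash
python3 - <<'E'
from h import *
st()
s=shot("scene","s1")
cv2.imwrite("pics/c1.png",crop(s,422,190,30,10))
E
```

```text
t 1.87 tcp [0.3667 0.2955 0.0162] open 0.0725 F [ 0.0337  0.2072 -0.5911] q [ 0.3994 -0.2068 -0.6252  1.1514  0.      0.3997]
dr [-0.0004  0.0012 -0.0006]
```

View pics/c1.png

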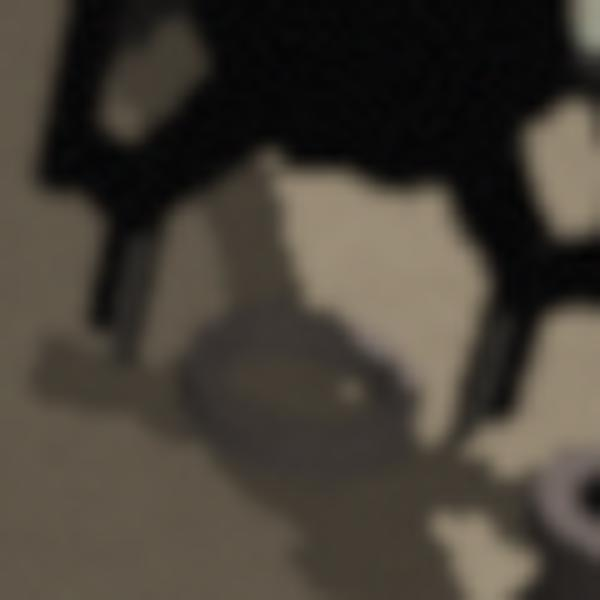

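```bash
python3 - <<'E'
from h import *
for z in (0,.005,.01,.015): print(z,(proj("scene",[[.3777,.255,z],[.3777,.259,z],[.3777,.332,z],[.366,.295,.0]])-[392,160])*10)
E
```

```text
0 [[ 97.5902 402.9155]
 [114.5587 406.8498]
 [429.6602 479.9492]
 [275.1505 414.2151]]
0.005 [[101.4793 386.2094]
 [118.4976 390.1388]
 [434.54   463.1541]
 [275.1505 414.2151]]
0.01 [[105.3887 369.4121]
 [122.4573 373.3366]
 [439.4457 446.2655]
 [275.1505 414.2151]]
0.015 [[109.3187 352.5228]
 [126.4377 356.4422]
 [444.3776 429.2827]
 [275.1505 414.2151]]
```

apply_moves --steps '[{"translation":[0.008,0.005,0],"dr":[0,0,0]},{"translation":[0.017,0.005,0],"dr":[0,0,0]},{"translation":[0.017,0.005,0],"dr":[0,0,0]}]'

```text
time_s: 2.17
eef_pos: [0.3659, 0.2967, 0.0099]
tcp_rot: [0.0, 0.707, -0.0, 0.707]
ft_force: [-0.5, -0.9, 0.4]
opening: 0.0725
```

apply_moves --steps '[{"translation":[0,0,0],"dr":[0,0,0]},{"translation":[0,0,0],"dr":[0,0,0]},{"translation":[0,0,0],"dr":[0,0,0]},{"translation":[0,0,0],"dr":[0,0,0]},{"translation":[0,0,0],"dr":[0,0,0]},{"translation":[0,0,0],"dr":[0,0,0]}]' --fingers 0.5 --newtons 25

```text
time_s: 2.67
eef_pos: [0.3663, 0.2968, 0.0105]
tcp_rot: [0.0, 0.707, -0.0, 0.707]
ft_force: [-0.3, 0.1, 1.6]
opening: 0.0538
```

```bash
python3 - <<'E'
from h import *
st()
s=shot("scene","s2")
cv2.imwrite("pics/c1.png",crop(s,422,190,30,10))
E
```

```text
t 2.67 tcp [0.3663 0.2968 0.0105] open 0.0538 F [-0.3361  0.0978  1.6492] q [ 0.4024 -0.1972 -0.6277  1.1401  0.      0.4027]
dr [-0.0004  0.0003 -0.0001]
```

View pics/c1.png

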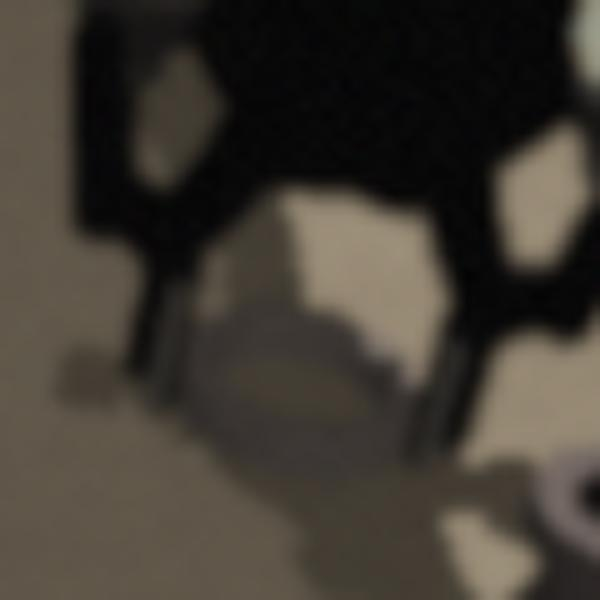

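apply_moves --steps '[{"translation":[-0.03,0,0],"dr":[0,0,0]},{"translation":[-0.1,0,0],"dr":[0,0,0]},{"translation":[-0.2,0,0],"dr":[0,0,0]},{"translation":[-0.3,0,0],"dr":[0,0,0]},{"translation":[-0.4,0,0],"dr":[0,0,0]},{"translation":[-0.4,0,0],"dr":[0,0,0]},{"translation":[-0.4,0,0],"dr":[0,0,0]}]'

```text
time_s: 3.3
eef_pos: [0.3674, 0.2973, 0.1327]
tcp_rot: [0.001, 0.706, 0.0, 0.708]
ft_force: [-0.3, 0.6, -0.0]
opening: 0.0538
```

```bash
python3 - <<'E'
from h import *
st()
s=shot("scene","s3")
cv2.imwrite("pics/c1.png",crop(s,422,140,40,10))
e=r.observe()['eef_pos']; print((proj("scene",[e-[0,0,.002]])-[382,100])*10)
E
```

```text
t 3.3 tcp [0.3674 0.2973 0.1327] open 0.0538 F [-0.3198  0.5728 -0.0062] q [ 0.4025 -0.2901 -0.4789  1.3781  0.0001  0.4027]
dr [-0.0003  0.0046 -0.002 ]
[[504.259  555.2826]]
```

View pics/c1.png

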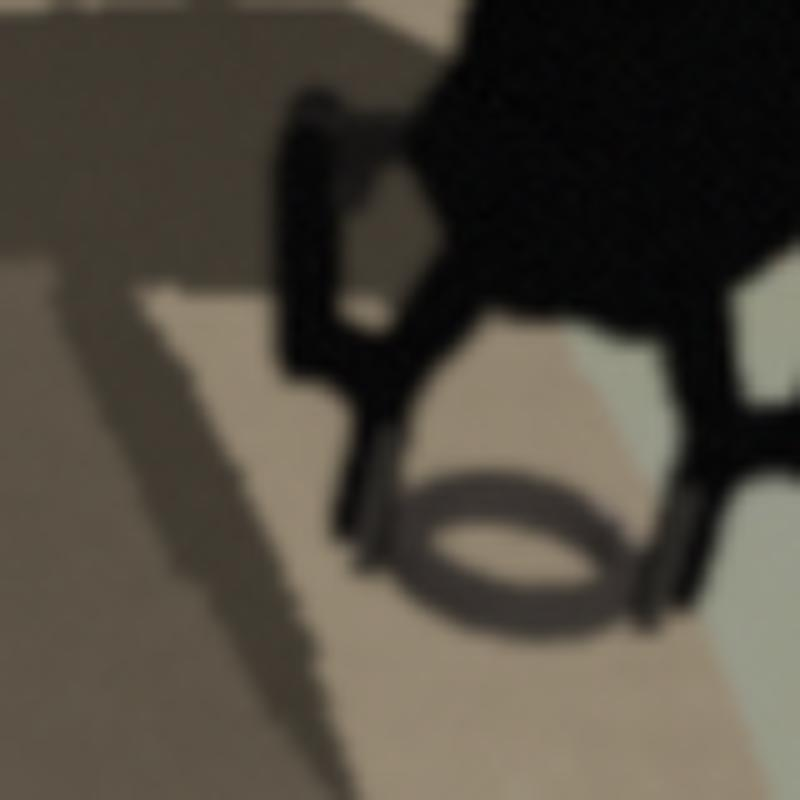

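apply_moves --steps '[{"translation":[0,-0.12,0.18],"dr":[0,0,0]},{"translation":[0.02,-0.24,0.36],"dr":[0,0,0]},{"translation":[0.04,-0.32,0.47],"dr":[0,0,0]},{"translation":[0.077,-0.361,0.534],"dr":[0,0,0]},{"translation":[0.077,-0.361,0.534],"dr":[0,0,0]},{"translation":[0.077,-0.361,0.534],"dr":[0,0,0]},{"translation":[0.077,-0.361,0.534],"dr":[0,0,0]},{"translation":[0.077,-0.361,0.534],"dr":[0,0,0]}]'

```text
time_s: 4.02
eef_pos: [0.5251, 0.1885, 0.1061]
tcp_rot: [0.0, 0.708, -0.0, 0.706]
ft_force: [-0.5, 0.7, -0.7]
opening: 0.054
```

```bash
python3 - <<'E'
from h import *
st([.5275,.189,.0715])
s=shot("scene","s4")
cv2.imwrite("pics/c1.png",crop(s,364,195,40,10))
E
```

```text
t 4.02 tcp [0.5251 0.1885 0.1061] open 0.054 F [-0.4765  0.7296 -0.6987] q [ 0.1101  0.0013 -0.262   1.3102  0.0003  0.1105]
dr [-0.0006 -0.0034  0.    ]
translation [0.1152 0.0017 0.0083]
```

View pics/c1.png

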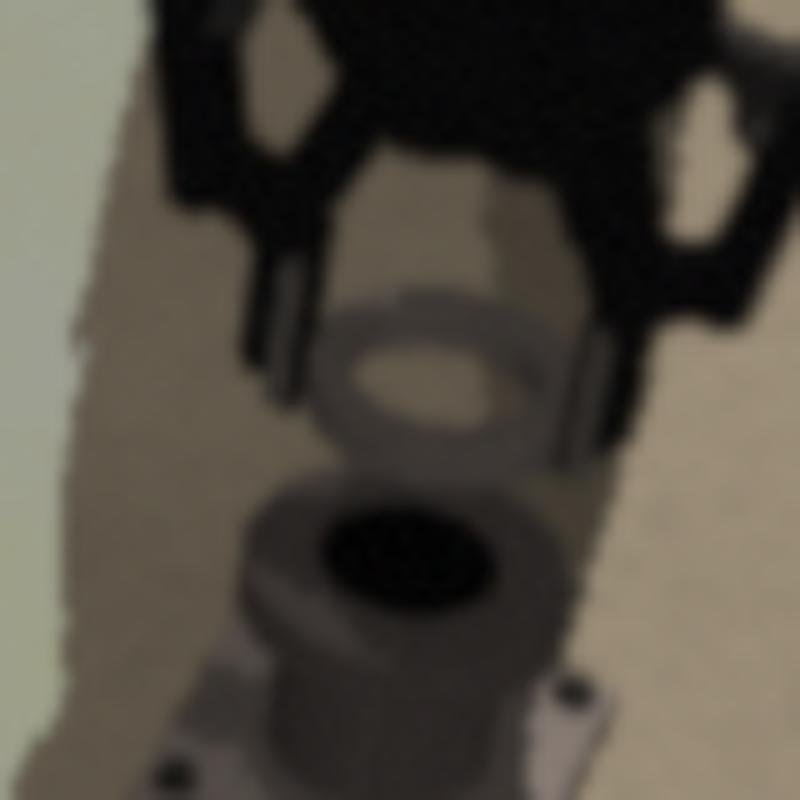

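```bash
python3 - <<'E'
from h import *
print(plane("scene",[430/10-.45+324,385/10-.45+155],.1016),plane("scene",[410/10-.45+324,558/10-.45+155],.06))
E
```

```text
[[0.5208 0.1869 0.1016]] [[0.5253 0.1895 0.06  ]]
```

apply_moves --steps '[{"translation":[0.03,0.005,0.016],"dr":[0,0,0]},{"translation":[0.07,0.005,0.016],"dr":[0,0,0]},{"translation":[0.095,0.005,0.016],"dr":[0,0,0]},{"translation":[0.105,0.005,0.016],"dr":[0,0,0]},{"translation":[0.112,0.005,0.016],"dr":[0,0,0]},{"translation":[0.116,0.005,0.016],"dr":[0,0,0]},{"translation":[0.116,0.005,0.016],"dr":[0,0,0]},{"translation":[0.116,0.005,0.016],"dr":[0,0,0]}]'

```text
time_s: 4.73
eef_pos: [0.5314, 0.1899, 0.0729]
tcp_rot: [0.0, 0.707, -0.0, 0.707]
ft_force: [0.1, -0.0, 0.1]
opening: 0.0538
```

```bash
python3 - <<'E'
from h import *
st([.5275,.189,.0715])
s=shot("scene","s5")
cv2.imwrite("pics/c1.png",crop(s,364,205,40,10))
E
```

```text
t 4.73 tcp [0.5314 0.1899 0.0729] open 0.0538 F [ 0.1491 -0.0051  0.1056] q [ 0.1115  0.0377 -0.2866  1.2459  0.      0.1118]
dr [-0.0003  0.0007 -0.0001]
translation [ 0.0046 -0.0031 -0.013 ]
```

View pics/c1.png

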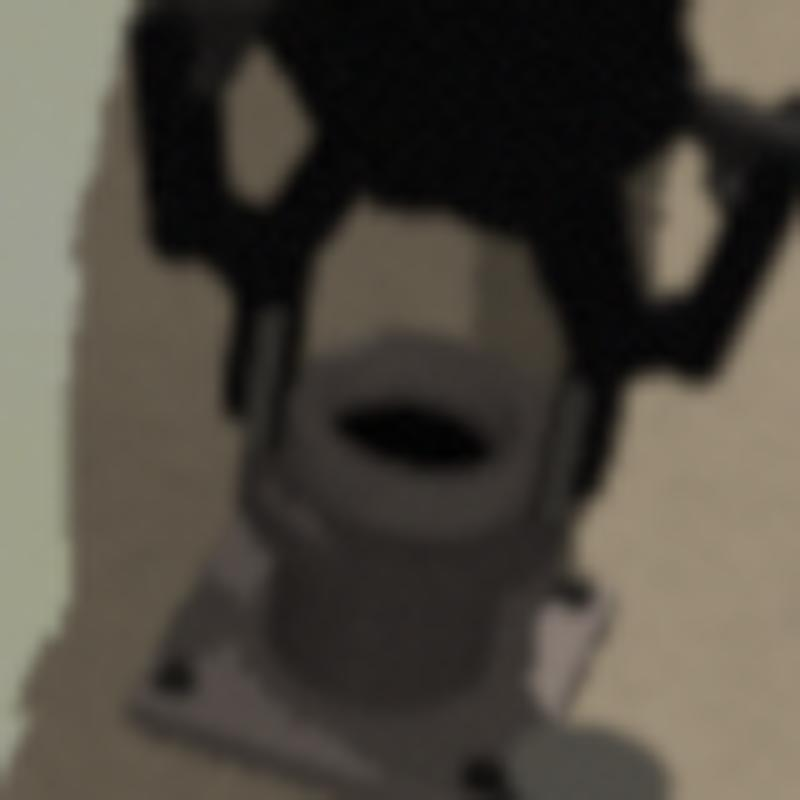

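apply_moves --steps '[{"translation":[0.004,0,-0.006],"dr":[0,0,0]},{"translation":[0.008,0,-0.006],"dr":[0,0,0]},{"translation":[0.008,0,-0.006],"dr":[0,0,0]},{"translation":[0.008,0,-0.006],"dr":[0,0,0]}]'

```text
time_s: 5.12
eef_pos: [0.5295, 0.19, 0.0706]
tcp_rot: [0.0, 0.707, -0.0, 0.707]
ft_force: [-2.1, -0.3, 4.2]
opening: 0.0539
```

apply_moves --steps '[{"translation":[0,0,0],"dr":[0,0,0]},{"translation":[0,0,0],"dr":[0,0,0]},{"translation":[0,0,0],"dr":[0,0,0]},{"translation":[-0.02,0,0],"dr":[0,0,0]},{"translation":[-0.1,0,0],"dr":[0,0,0]},{"translation":[-0.2,0,0],"dr":[0,0,0]},{"translation":[-0.3,0,0],"dr":[0,0,0]},{"translation":[-0.3,0,0],"dr":[0,0,0]}]' --fingers 0.15

```text
time_s: 5.78
eef_pos: [0.5322, 0.1903, 0.167]
tcp_rot: [0.0, 0.704, 0.0, 0.71]
ft_force: [1.2, 1.1, 0.4]
opening: 0.0726
```

```bash
python3 - <<'E'
from h import *
st([.466,.366,.16])
s=shot("scene","s6")
cv2.imwrite("pics/c1.png",crop(s,364,205,40,10))
E
```

```text
t 5.78 tcp [0.5322 0.1903 0.167 ] open 0.0726 F [1.1585 1.0986 0.3924] q [ 0.1119 -0.0137 -0.1656  1.4102  0.0001  0.1122]
dr [-0.0003  0.011  -0.0014]
translation [ 0.0222  0.5857 -0.2211]
```

View pics/c1.png

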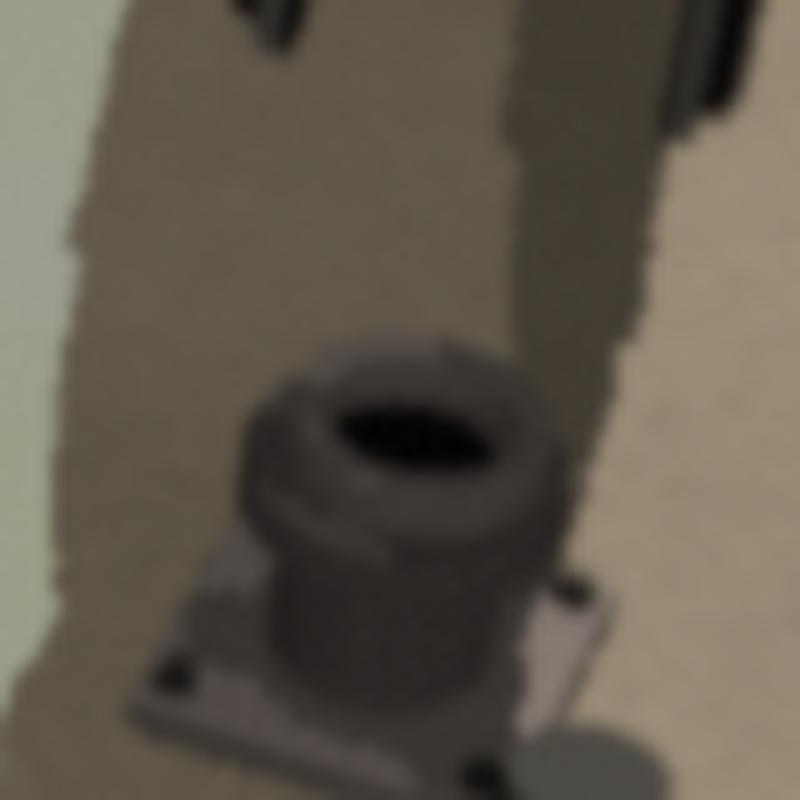

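The ring sits flat on the port, with its outer edge at about x 285 to 550 inside the flange's 240 to 570. Next is the reducer.

apply_moves --steps '[{"translation":[0.022,0.13,-0.05],"dr":[0,0.011,0]},{"translation":[0.022,0.26,-0.1],"dr":[0,0.011,0]},{"translation":[0.022,0.39,-0.15],"dr":[0,0.011,0]},{"translation":[0.022,0.5,-0.19],"dr":[0,0.011,0]},{"translation":[0.022,0.586,-0.221],"dr":[0,0.011,0]},{"translation":[0.022,0.586,-0.221],"dr":[0,0.011,0]},{"translation":[0.022,0.586,-0.221],"dr":[0,0.011,0]}]'

```text
time_s: 6.42
eef_pos: [0.462, 0.3667, 0.1526]
tcp_rot: [-0.001, 0.711, 0.001, 0.704]
ft_force: [0.4, -0.7, 0.3]
opening: 0.0727
```

```bash
python3 - <<'E'
from h import *
st([.466,.366,.065])
s=shot("scene","s7"); t=shot("top","p7")
cv2.imwrite("pics/c1.png",np.hstack([crop(s,364,210,26,7),crop(t,188,219,26,7)]))
for th in (30,): print(dark(t,187,219,th=th),plane("top",dark(t,187,219,th=th)[0],.06))
E
```

```text
t 6.42 tcp [0.462  0.3667 0.1526] open 0.0727 F [ 0.4478 -0.6928  0.2645] q [ 0.4475  0.0865 -0.0894  1.4039  0.0037  0.4451]
dr [ 0.0031 -0.0124  0.0007]
translation [ 0.292  -0.0023  0.0161]
(array([186.5203, 219.3986]), array([  7,   8,  14,  14, 148], dtype=int32)) [[0.5278 0.1898 0.06  ]]
```

View pics/c1.png

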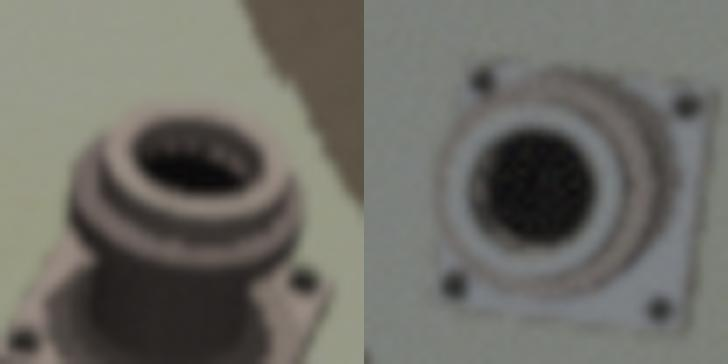

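apply_moves --steps '[{"translation":[0.06,0,0.013],"dr":[0,-0.011,0]},{"translation":[0.16,0,0.013],"dr":[0,-0.011,0]},{"translation":[0.26,0,0.013],"dr":[0,-0.011,0]},{"translation":[0.32,0,0.013],"dr":[0,-0.011,0]},{"translation":[0.32,0,0.013],"dr":[0,-0.011,0]},{"translation":[0.32,0,0.013],"dr":[0,-0.011,0]},{"translation":[0.32,0,0.013],"dr":[0,-0.011,0]}]'

```text
time_s: 7.1
eef_pos: [0.4674, 0.3654, 0.0591]
tcp_rot: [0.001, 0.707, -0.0, 0.708]
ft_force: [0.4, 1.2, 0.3]
opening: 0.0726
```

```bash
python3 - <<'E'
from h import *
st([.466,.366,.057])
s=shot("scene","s8"); t=shot("top","p8")
cv2.imwrite("pics/c1.png",np.hstack([crop(s,452,210,30,7),crop(t,105,245,30,7)]))
E
```

```text
t 7.1 tcp [0.4674 0.3654 0.0591] open 0.0726 F [0.3853 1.1716 0.3309] q [ 0.4434  0.1331 -0.2119  1.224  -0.      0.4448]
dr [-0.0018  0.0021 -0.0009]
translation [ 0.0069  0.002  -0.0046]
```

View pics/c1.png

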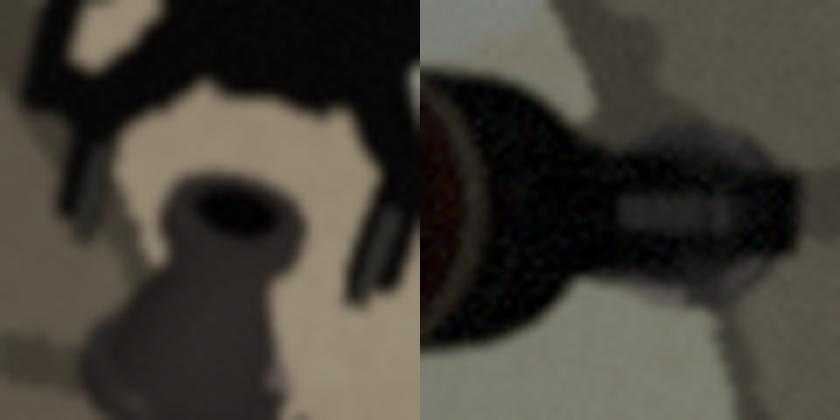

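The upper flange at (233,220) in the crop lies between the pads. Closing on it.

apply_moves --steps '[{"translation":[0,0,0],"dr":[0,0,0]},{"translation":[0,0,0],"dr":[0,0,0]},{"translation":[0,0,0],"dr":[0,0,0]},{"translation":[0,0,0],"dr":[0,0,0]},{"translation":[0,0,0],"dr":[0,0,0]},{"translation":[0,0,0],"dr":[0,0,0]},{"translation":[0,0,0],"dr":[0,0,0]},{"translation":[0,0,0],"dr":[0,0,0]}]' --fingers 0.7 --newtons 45

```text
time_s: 7.87
eef_pos: [0.4668, 0.3661, 0.0586]
tcp_rot: [0.0, 0.707, 0.0, 0.708]
ft_force: [-1.0, 0.3, 6.3]
opening: 0.0407
```

```bash
python3 - <<'E'
from h import *
st([.466,.366,.18])
s=shot("scene","s8"); t=shot("top","p8")
cv2.imwrite("pics/c1.png",np.hstack([crop(s,452,210,30,7),crop(t,105,245,30,7)]))
E
```

```text
t 7.87 tcp [0.4668 0.3661 0.0586] open 0.0407 F [-0.9635  0.2744  6.3284] q [ 0.4449  0.1336 -0.2123  1.2232 -0.0001  0.4449]
dr [-0.      0.0021 -0.0009]
translation [-0.4047 -0.0001 -0.0021]
```

View pics/c1.png

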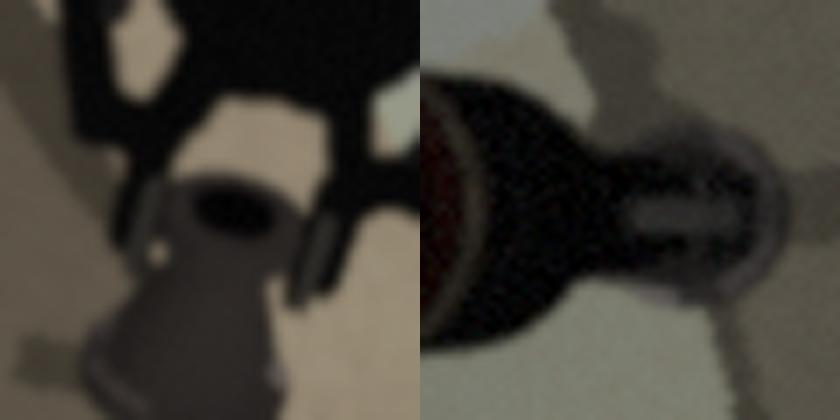

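apply_moves --steps '[{"translation":[-0.04,0,0],"dr":[0,0,0]},{"translation":[-0.12,0,0],"dr":[0,0,0]},{"translation":[-0.22,0,0],"dr":[0,0,0]},{"translation":[-0.32,0,0],"dr":[0,0,0]},{"translation":[-0.38,0,0],"dr":[0,0,0]},{"translation":[-0.405,0,0],"dr":[0,0,0]},{"translation":[-0.405,0,0],"dr":[0,0,0]}]'

```text
time_s: 8.55
eef_pos: [0.4669, 0.3661, 0.1811]
tcp_rot: [0.001, 0.706, 0.0, 0.708]
ft_force: [0.0, 0.6, -2.6]
opening: 0.04
```

```bash
python3 - <<'E'
from h import *
st([.5285,.188,.165])
s=shot("scene","s9"); 
cv2.imwrite("pics/c1.png",np.hstack([crop(s,452,150,40,8)]))
E
```

```text
t 8.55 tcp [0.4669 0.3661 0.1811] open 0.04 F [ 0.0008  0.6202 -2.6441] q [ 0.4448  0.077  -0.0477  1.4432  0.      0.4449]
dr [-0.0002  0.0033 -0.0016]
translation [ 0.0533 -0.5938  0.2051]
```

View pics/c1.png

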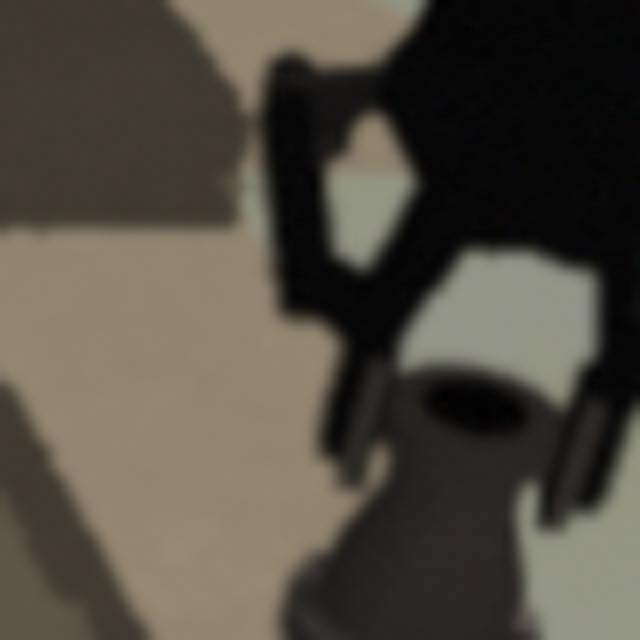

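The reducer is held upright. I'll carry it over the port.

apply_moves --steps '[{"translation":[0,-0.06,0.02],"dr":[0,0,0]},{"translation":[0.01,-0.16,0.055],"dr":[0,0,0]},{"translation":[0.02,-0.28,0.095],"dr":[0,0,0]},{"translation":[0.03,-0.4,0.14],"dr":[0,0,0]},{"translation":[0.04,-0.51,0.18],"dr":[0,0,0]},{"translation":[0.053,-0.57,0.2],"dr":[0,0,0]},{"translation":[0.053,-0.592,0.205],"dr":[0,0,0]},{"translation":[0.053,-0.592,0.205],"dr":[0,0,0]},{"translation":[0.053,-0.592,0.205],"dr":[0,0,0]}]'

```text
time_s: 9.35
eef_pos: [0.5268, 0.1884, 0.1618]
tcp_rot: [0.0, 0.708, -0.0, 0.706]
ft_force: [0.2, 1.6, -3.3]
opening: 0.04
```

```bash
python3 - <<'E'
from h import *
st([.5285,.188,.132])
s=shot("scene","s10"); 
cv2.imwrite("pics/c1.png",np.hstack([crop(s,364,190,40,8)]))
e=np.array(r.observe()['eef_pos'])
A=dark(s,*np.round(proj("scene",[[e[0],e[1],e[2]+.0114]])[0]).astype(int),h=6,th=30);print(A,plane("scene",A[0],e[2]+.0114))
E
```

```text
t 9.35 tcp [0.5268 0.1884 0.1618] open 0.04 F [ 0.1891  1.6004 -3.2917] q [ 0.1095 -0.0163 -0.1777  1.4116  0.0006  0.1102]
dr [-0.0009 -0.0028 -0.0004]
translation [ 0.0994 -0.0015  0.006 ]
(array([371.7183, 165.0563]), array([ 0,  2, 12,  7, 71], dtype=int32)) [[0.5255 0.1881 0.1737]]
```

View pics/c1.png

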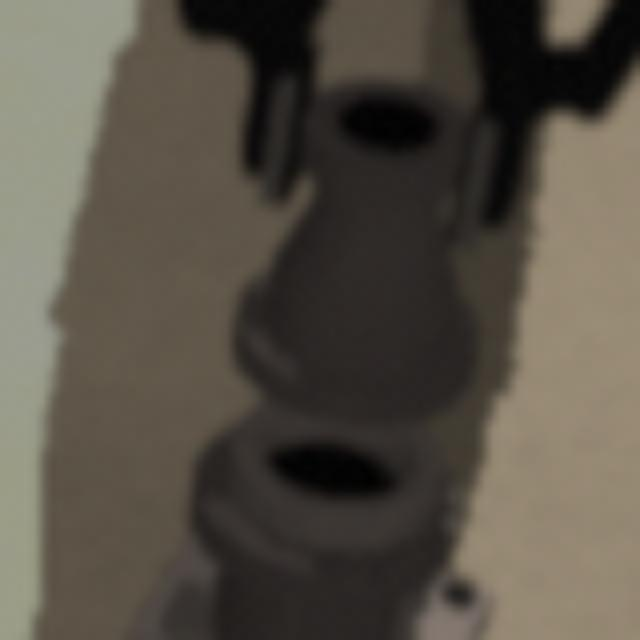

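apply_moves --steps '[{"translation":[0.03,-0.001,0.006],"dr":[0,0,0]},{"translation":[0.06,-0.001,0.006],"dr":[0,0,0]},{"translation":[0.08,-0.001,0.006],"dr":[0,0,0]},{"translation":[0.09,-0.001,0.006],"dr":[0,0,0]},{"translation":[0.097,-0.001,0.006],"dr":[0,0,0]},{"translation":[0.102,-0.001,0.006],"dr":[0,0,0]},{"translation":[0.102,-0.001,0.006],"dr":[0,0,0]},{"translation":[0.102,-0.001,0.006],"dr":[0,0,0]}]'

```text
time_s: 10.07
eef_pos: [0.5296, 0.1878, 0.1327]
tcp_rot: [0.0, 0.707, -0.0, 0.707]
ft_force: [-0.2, -0.5, -2.9]
opening: 0.0402
```

```bash
python3 - <<'E'
from h import *
st([.5285,.188,.131])
s=shot("scene","s11"); 
cv2.imwrite("pics/c1.png",np.hstack([crop(s,364,190,40,8)]))
E
```

```text
t 10.07 tcp [0.5296 0.1878 0.1327] open 0.0402 F [-0.1847 -0.4817 -2.9431] q [ 0.1081 -0.0028 -0.2173  1.356   0.0001  0.1084]
dr [-0.0004  0.0004 -0.0001]
translation [ 0.0056  0.0005 -0.0036]
```

View pics/c1.png

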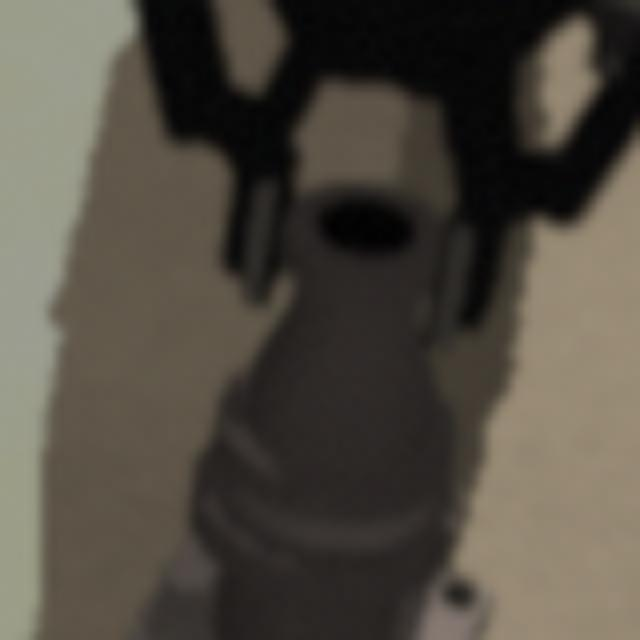

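apply_moves --steps '[{"translation":[0.004,0,0],"dr":[0,0,0]},{"translation":[0.007,0,0],"dr":[0,0,0]},{"translation":[0.007,0,0],"dr":[0,0,0]},{"translation":[0.007,0,0],"dr":[0,0,0]}]'

```text
time_s: 10.45
eef_pos: [0.5297, 0.1878, 0.1307]
tcp_rot: [0.0, 0.707, -0.0, 0.707]
ft_force: [-0.5, -0.1, -1.9]
opening: 0.0405
```

apply_moves --steps '[{"translation":[0,0,0],"dr":[0,0,0]},{"translation":[0,0,0],"dr":[0,0,0]},{"translation":[0,0,0],"dr":[0,0,0]},{"translation":[0,0,0],"dr":[0,0,0]},{"translation":[-0.06,0,0],"dr":[0,0,0]},{"translation":[-0.15,0,0],"dr":[0,0,0]},{"translation":[-0.23,0,0],"dr":[0,0,0]},{"translation":[-0.25,0,0],"dr":[0,0,0]},{"translation":[-0.25,0,0],"dr":[0,0,0]}]' --fingers 0.15

```text
time_s: 11.2
eef_pos: [0.5307, 0.1879, 0.2078]
tcp_rot: [0.0, 0.706, 0.0, 0.709]
ft_force: [-0.3, -0.4, 0.2]
opening: 0.0726
```

```bash
python3 - <<'E'
from h import *
st([.483,-.04,.21])
s=shot("scene","s12"); 
cv2.imwrite("pics/c1.png",np.hstack([crop(s,364,190,40,8)]))
E
```

```text
t 11.2 tcp [0.5307 0.1879 0.2078] open 0.0726 F [-0.2903 -0.3716  0.2204] q [ 0.108  -0.0184 -0.0964  1.4887  0.0001  0.1083]
dr [-0.0003  0.0051 -0.0007]
translation [-0.0083 -0.7599 -0.1588]
```

View pics/c1.png

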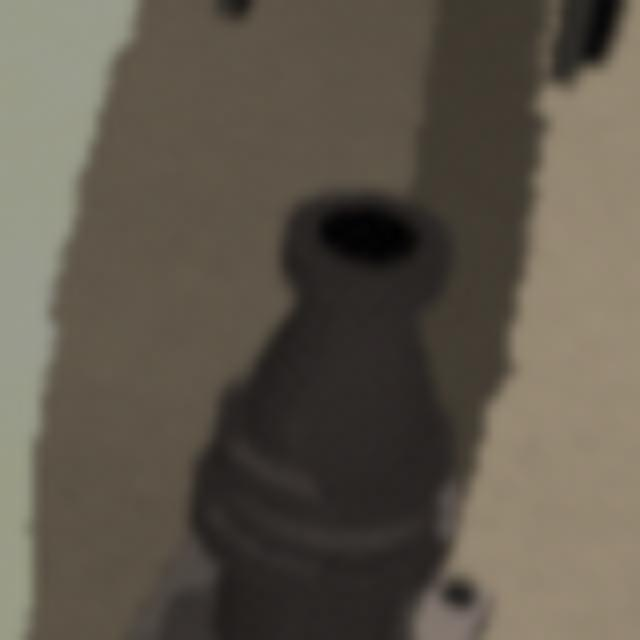

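apply_moves --steps '[{"translation":[-0.01,-0.93,-0.08],"dr":[0,0,0]},{"translation":[-0.01,-0.93,-0.08],"dr":[0,0,0]},{"translation":[-0.01,-0.93,-0.08],"dr":[0,0,0]},{"translation":[-0.01,-0.93,-0.08],"dr":[0,0,0]},{"translation":[-0.01,-0.93,-0.08],"dr":[0,0,0]},{"translation":[-0.01,-0.93,-0.08],"dr":[0,0,0]},{"translation":[-0.01,-0.93,-0.08],"dr":[0,0,0]},{"translation":[-0.01,-0.93,-0.08],"dr":[0,0,0]}]'

```text
time_s: 11.92
eef_pos: [0.5043, -0.0958, 0.2064]
tcp_rot: [0.002, 0.708, -0.002, 0.706]
ft_force: [1.0, -0.0, 0.5]
opening: 0.0724
```

apply_moves --steps '[{"translation":[0.01,-0.93,-0.08],"dr":[0,0,0]},{"translation":[0.01,-0.93,-0.08],"dr":[0,0,0]},{"translation":[0.01,-0.93,-0.08],"dr":[0,0,0]},{"translation":[0.01,-0.93,-0.08],"dr":[0,0,0]},{"translation":[0.01,-0.93,-0.08],"dr":[0,0,0]},{"translation":[0.01,-0.93,-0.08],"dr":[0,0,0]},{"translation":[0.01,-0.93,-0.08],"dr":[0,0,0]},{"translation":[0.01,-0.93,-0.08],"dr":[0,0,0]},{"translation":[0.01,-0.93,-0.08],"dr":[0,0,0]}]'

```text
time_s: 12.67
eef_pos: [0.4805, -0.3707, 0.203]
tcp_rot: [0.002, 0.708, 0.0, 0.706]
ft_force: [0.8, 0.5, -0.4]
opening: 0.0728
```

```bash
python3 - <<'E'
from h import *
st([.483,-.371,.06])
t=shot("top","p13"); 
cv2.imwrite("pics/c1.png",np.hstack([crop(t,188,219,26,10)]))
A=dark(t,186,219,h=12,th=35);print(A,plane("top",A[0],.142))
s=shot("scene","s13")
A=dark(s,*np.round(proj("scene",[[.5285,.188,.142]])[0]).astype(int),h=6,th=28);print(A,plane("scene",A[0],.142))
E
```

```text
t 12.67 tcp [ 0.4805 -0.3707  0.203 ] open 0.0728 F [ 0.7964  0.5275 -0.4403] q [-0.8725  0.1245  0.0425  1.4921  0.0003 -0.87  ]
dr [-0.0031 -0.0024 -0.0034]
translation [ 0.4768 -0.0023  0.0094]
(array([179.3506, 215.8182]), array([ 1,  4, 10, 10, 77], dtype=int32)) [[0.5299 0.1885 0.142 ]]
(array([369.5, 179. ]), array([ 2,  4, 10,  5, 36], dtype=int32)) [[0.5278 0.1887 0.142 ]]
```

View pics/c1.png

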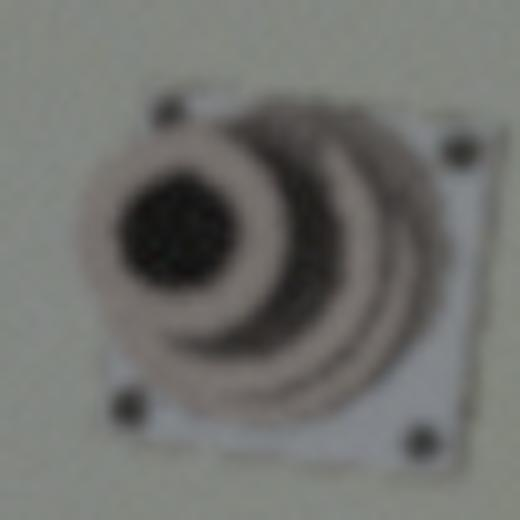

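apply_moves --steps '[{"translation":[0.12,0,0.008],"dr":[0,0,0]},{"translation":[0.24,0,0.008],"dr":[0,0,0]},{"translation":[0.36,0,0.008],"dr":[0,0,0]},{"translation":[0.47,0,0.008],"dr":[0,0,0]},{"translation":[0.55,0,0.008],"dr":[0,0,0]},{"translation":[0.6,0,0.008],"dr":[0,0,0]},{"translation":[0.61,0,0.008],"dr":[0,0,0]},{"translation":[0.61,0,0.008],"dr":[0,0,0]}]' --fingers 0.3 --newtons 25

```text
time_s: 13.43
eef_pos: [0.4835, -0.3682, 0.0213]
tcp_rot: [0.0, 0.708, 0.001, 0.707]
ft_force: [-0.5, 0.2, -0.5]
opening: 0.06
```

```bash
python3 - <<'E'
from h import *
st([.483,-.371,.0125])
s=shot("scene","s14")
cv2.imwrite("pics/c1.png",np.hstack([crop(s,149,160,30,10)]))
E
```

```text
t 13.43 tcp [ 0.4835 -0.3682  0.0213] open 0.06 F [-0.5427  0.2119 -0.4719] q [-0.8658  0.2133 -0.1943  1.1656  0.0002 -0.8671]
dr [ 0.0016 -0.0017 -0.0025]
translation [ 0.0294 -0.0095 -0.0017]
```

View pics/c1.png

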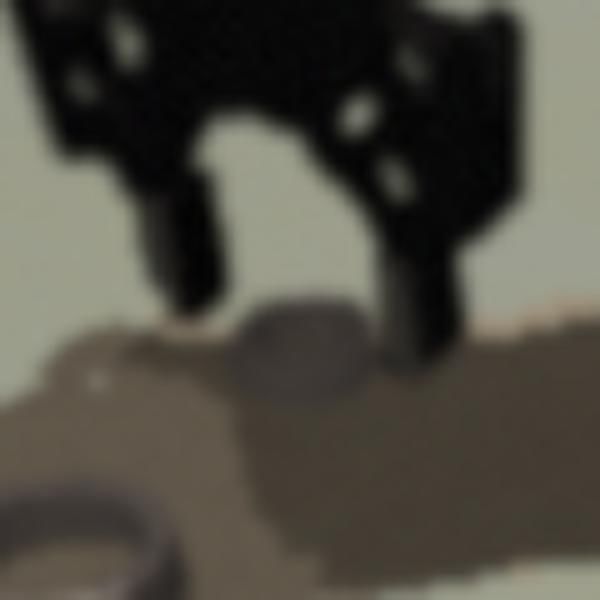

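apply_moves --steps '[{"translation":[0.015,-0.007,0],"dr":[0,0,0]},{"translation":[0.029,-0.007,0],"dr":[0,0,0]},{"translation":[0.029,-0.007,0],"dr":[0,0,0]},{"translation":[0.029,-0.007,0],"dr":[0,0,0]}]'

```text
time_s: 13.82
eef_pos: [0.4838, -0.3724, 0.0139]
tcp_rot: [0.0, 0.707, -0.0, 0.707]
ft_force: [-0.1, 0.1, -0.2]
opening: 0.06
```

apply_moves --steps '[{"translation":[0,0,0],"dr":[0,0,0]},{"translation":[0,0,0],"dr":[0,0,0]},{"translation":[0,0,0],"dr":[0,0,0]},{"translation":[0,0,0],"dr":[0,0,0]},{"translation":[0,0,0],"dr":[0,0,0]},{"translation":[0,0,0],"dr":[0,0,0]}]' --fingers 0.65 --newtons 25

```text
time_s: 14.32
eef_pos: [0.4839, -0.3726, 0.0141]
tcp_rot: [-0.0, 0.707, -0.0, 0.707]
ft_force: [-0.1, -0.2, 4.6]
opening: 0.0359
```

```bash
python3 - <<'E'
from h import *
st([.483,-.371,.1])
s=shot("scene","s15")
cv2.imwrite("pics/c1.png",np.hstack([crop(s,149,160,30,10)]))
E
```

```text
t 14.32 tcp [ 0.4839 -0.3726  0.0141] open 0.0359 F [-0.0789 -0.209   4.5591] q [-0.8699  0.2252 -0.1945  1.1504  0.     -0.8697]
dr [-0.0003  0.0006  0.0007]
translation [-0.2862  0.005  -0.003 ]
```

View pics/c1.png

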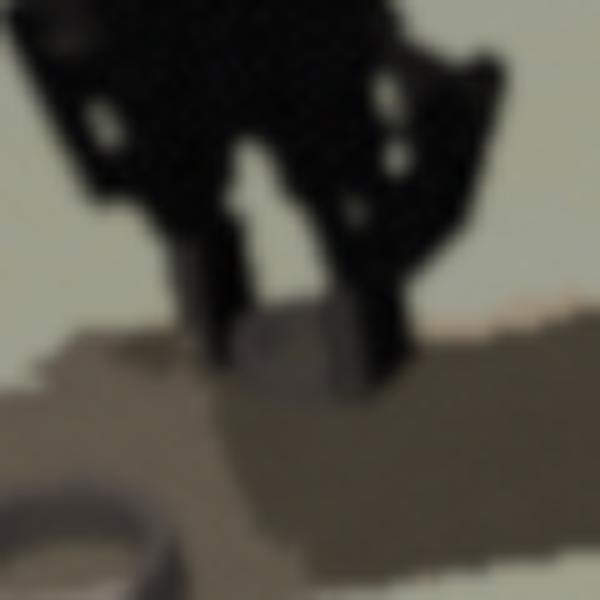

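apply_moves --steps '[{"translation":[-0.03,0,0],"dr":[0,0,0]},{"translation":[-0.12,0,0],"dr":[0,0,0]},{"translation":[-0.24,0,0],"dr":[0,0,0]},{"translation":[-0.36,0,0],"dr":[0,0,0]},{"translation":[-0.48,0,0],"dr":[0,0,0]},{"translation":[-0.6,0,0],"dr":[0,0,0]},{"translation":[-0.65,0,0],"dr":[0,0,0]},{"translation":[-0.65,0,0],"dr":[0,0,0]}]'

```text
time_s: 15.03
eef_pos: [0.485, -0.3737, 0.2142]
tcp_rot: [-0.002, 0.705, -0.002, 0.709]
ft_force: [-0.8, -0.7, 1.0]
opening: 0.0358
```

```bash
python3 - <<'E'
from h import *
st([.505,-.09,.209])
s=shot("scene","s16")
e=np.array(r.observe()['eef_pos']); u=np.round(proj("scene",[e-[0,0,.008]])[0]).astype(int); print(u)
cv2.imwrite("pics/c1.png",np.hstack([crop(s,*u,30,10)]))
E
```

```text
t 15.03 tcp [ 0.485  -0.3737  0.2142] open 0.0358 F [-0.8088 -0.6957  0.9506] q [-0.8699  0.1281  0.0665  1.5021  0.0001 -0.8697]
dr [-0.0003  0.006   0.0068]
translation [0.0125 0.9458 0.0665]
[136  94]
```

View pics/c1.png

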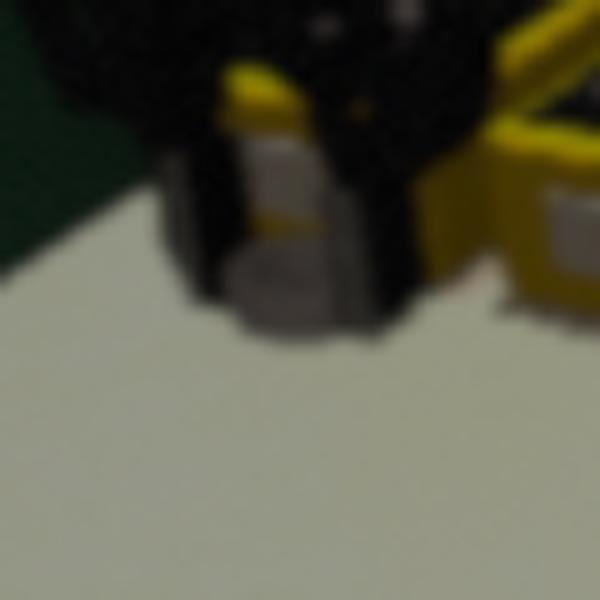

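apply_moves --steps '[{"translation":[0,0.12,0.01],"dr":[0,0,0]},{"translation":[0,0.24,0.02],"dr":[0,0,0]},{"translation":[0,0.36,0.03],"dr":[0,0,0]},{"translation":[0,0.48,0.04],"dr":[0,0,0]},{"translation":[0,0.6,0.05],"dr":[0,0,0]},{"translation":[0,0.72,0.06],"dr":[0,0,0]},{"translation":[0,0.84,0.067],"dr":[0,0,0]},{"translation":[0,0.937,0.073],"dr":[0,0,0]},{"translation":[0,0.937,0.073],"dr":[0,0,0]}]'

```text
time_s: 15.83
eef_pos: [0.5048, -0.0862, 0.2072]
tcp_rot: [-0.0, 0.708, 0.002, 0.706]
ft_force: [0.5, -0.5, -0.2]
opening: 0.0356
```

apply_moves --steps '[{"translation":[0,0.12,0.01],"dr":[0,0,0]},{"translation":[0,0.24,0.02],"dr":[0,0,0]},{"translation":[0,0.36,0.03],"dr":[0,0,0]},{"translation":[0,0.48,0.04],"dr":[0,0,0]},{"translation":[0,0.6,0.05],"dr":[0,0,0]},{"translation":[0,0.72,0.06],"dr":[0,0,0]},{"translation":[0,0.84,0.067],"dr":[0,0,0]},{"translation":[0,0.93,0.073],"dr":[0,0,0]},{"translation":[0,0.93,0.073],"dr":[0,0,0]},{"translation":[0,0.93,0.073],"dr":[0,0,0]}]'

```text
time_s: 16.67
eef_pos: [0.5268, 0.1887, 0.2069]
tcp_rot: [-0.001, 0.708, 0.001, 0.706]
ft_force: [0.7, -0.6, -0.3]
opening: 0.0356
```

```bash
python3 - <<'E'
from h import *
st([.529,.1885,.175])
s=shot("scene","s17")
cv2.imwrite("pics/c1.png",np.hstack([crop(s,370,160,30,10)]))
E
```

```text
t 16.67 tcp [0.5268 0.1887 0.2069] open 0.0356 F [ 0.6728 -0.5627 -0.2954] q [ 0.1102 -0.0203 -0.0999  1.4939 -0.0001  0.1081]
dr [ 0.0027 -0.0034  0.0005]
translation [ 0.1064 -0.0005  0.0076]
```

View pics/c1.png

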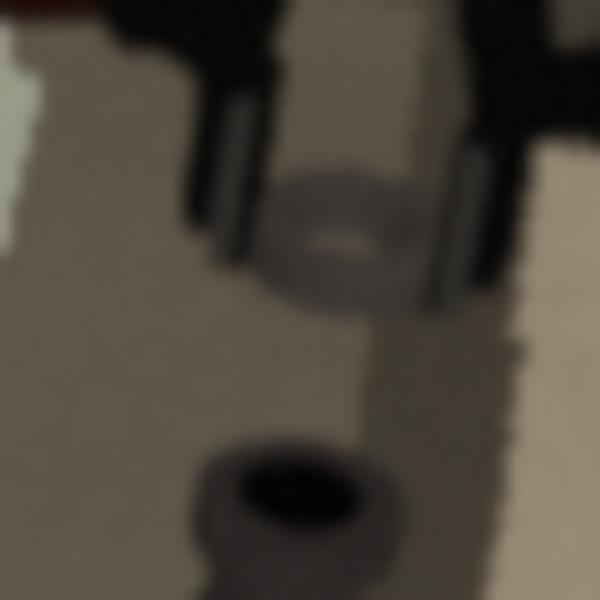

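```bash
python3 - <<'E'
from h import *
print(plane("scene",[34.5-.45+340,24-.45+130],.1988), plane("scene",[30.2-.45+340,49-.45+130],.142))
E
```

```text
[[0.523  0.1884 0.1988]] [[0.526  0.1888 0.142 ]]
```

apply_moves --steps '[{"translation":[0.05,0,0.01],"dr":[0,0,0]},{"translation":[0.1,0,0.01],"dr":[0,0,0]},{"translation":[0.13,0,0.01],"dr":[0,0,0]},{"translation":[0.145,0,0.01],"dr":[0,0,0]},{"translation":[0.155,0,0.01],"dr":[0,0,0]},{"translation":[0.155,0,0.01],"dr":[0,0,0]},{"translation":[0.155,0,0.01],"dr":[0,0,0]}]'

```text
time_s: 17.3
eef_pos: [0.5309, 0.1875, 0.1627]
tcp_rot: [0.0, 0.707, -0.0, 0.707]
ft_force: [0.1, 0.0, -0.1]
opening: 0.0357
```

```bash
python3 - <<'E'
from h import *
st([.53,.1885,.156])
s=shot("scene","s18")
cv2.imwrite("pics/c1.png",np.hstack([crop(s,370,170,30,10)]))
E
```

```text
t 17.3 tcp [0.5309 0.1875 0.1627] open 0.0357 F [ 0.1395  0.0385 -0.1237] q [ 0.1073 -0.0091 -0.1689  1.4104  0.      0.108 ]
dr [-0.0008  0.0008 -0.0001]
translation [ 0.0224  0.0032 -0.0029]
```

View pics/c1.png

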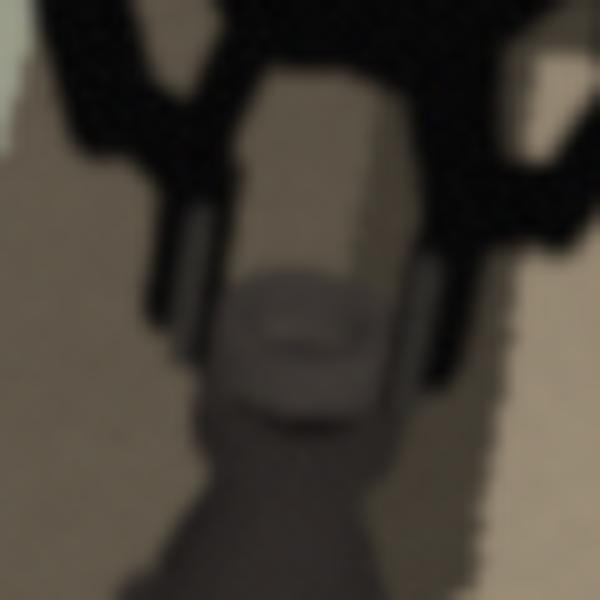

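apply_moves --steps '[{"translation":[0.008,0.003,-0.002],"dr":[0,0,0]},{"translation":[0.014,0.003,-0.002],"dr":[0,0,0]},{"translation":[0.019,0.003,-0.002],"dr":[0,0,0]},{"translation":[0.021,0.003,-0.002],"dr":[0,0,0]},{"translation":[0.021,0.003,-0.002],"dr":[0,0,0]},{"translation":[0.021,0.003,-0.002],"dr":[0,0,0]}]'

```text
time_s: 17.85
eef_pos: [0.5302, 0.1888, 0.1561]
tcp_rot: [0.0, 0.707, 0.0, 0.707]
ft_force: [-0.4, 0.2, 2.4]
opening: 0.0353
```

Contact at 2.4 N. Releasing and retreating up.

apply_moves --steps '[{"translation":[0,0,0],"dr":[0,0,0]},{"translation":[0,0,0],"dr":[0,0,0]},{"translation":[0,0,0],"dr":[0,0,0]},{"translation":[-0.01,0,0],"dr":[0,0,0]},{"translation":[-0.06,0,0],"dr":[0,0,0]},{"translation":[-0.15,0,0],"dr":[0,0,0]},{"translation":[-0.22,0,0],"dr":[0,0,0]},{"translation":[-0.22,0,0],"dr":[0,0,0]}]' --fingers 0.15

```text
time_s: 18.52
eef_pos: [0.5318, 0.1889, 0.2269]
tcp_rot: [0.0, 0.705, 0.0, 0.709]
ft_force: [0.8, 0.1, 1.0]
opening: 0.0725
```

```bash
python3 - <<'E'
from h import *
st([.589,-.3715,.2])
s=shot("scene","s19")
cv2.imwrite("pics/c1.png",np.hstack([crop(s,370,180,30,10)]))
E
```

```text
t 18.52 tcp [0.5318 0.1889 0.2269] open 0.0725 F [0.8324 0.0803 1.0139] q [ 0.1096 -0.016  -0.0596  1.5209  0.      0.1098]
dr [-0.0003  0.0081 -0.001 ]
translation [ 0.0894 -1.8681  0.1905]
```

View pics/c1.png

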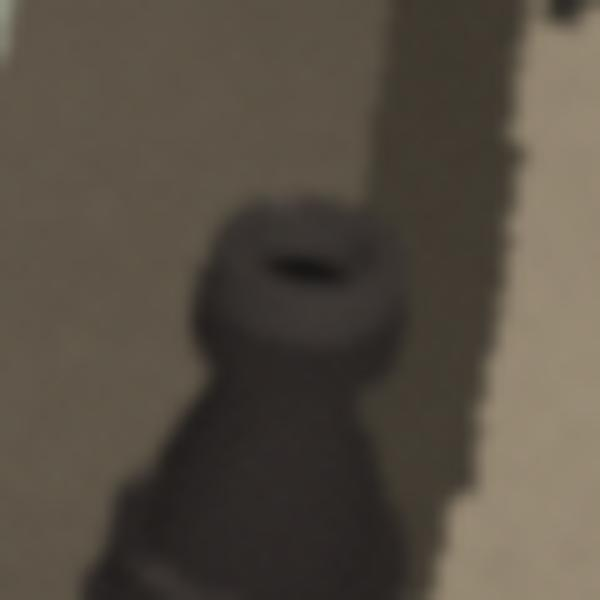

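apply_moves --steps '[{"translation":[0.03,-0.934,0.095],"dr":[0,0,0]},{"translation":[0.03,-0.934,0.095],"dr":[0,0,0]},{"translation":[0.03,-0.934,0.095],"dr":[0,0,0]},{"translation":[0.03,-0.934,0.095],"dr":[0,0,0]},{"translation":[0.03,-0.934,0.095],"dr":[0,0,0]},{"translation":[0.03,-0.934,0.095],"dr":[0,0,0]},{"translation":[0.03,-0.934,0.095],"dr":[0,0,0]},{"translation":[0.03,-0.934,0.095],"dr":[0,0,0]}]'

```text
time_s: 19.23
eef_pos: [0.5582, -0.0968, 0.2111]
tcp_rot: [0.002, 0.708, -0.002, 0.707]
ft_force: [1.3, 0.3, 0.6]
opening: 0.0725
```

apply_moves --steps '[{"translation":[0.03,-0.934,0.095],"dr":[0,0,0]},{"translation":[0.03,-0.934,0.095],"dr":[0,0,0]},{"translation":[0.03,-0.934,0.095],"dr":[0,0,0]},{"translation":[0.03,-0.934,0.095],"dr":[0,0,0]},{"translation":[0.03,-0.934,0.095],"dr":[0,0,0]},{"translation":[0.03,-0.934,0.095],"dr":[0,0,0]},{"translation":[0.03,-0.934,0.095],"dr":[0,0,0]},{"translation":[0.03,-0.934,0.095],"dr":[0,0,0]},{"translation":[0.03,-0.934,0.095],"dr":[0,0,0]},{"translation":[0.03,-0.934,0.095],"dr":[0,0,0]}]'

```text
time_s: 20.07
eef_pos: [0.5867, -0.3709, 0.2029]
tcp_rot: [0.001, 0.707, 0.0, 0.707]
ft_force: [-0.1, -0.3, -0.1]
opening: 0.073
```

```bash
python3 - <<'E'
from h import *
st([.589,-.3715,.022])
t=shot("top","p20"); s=shot("scene","s20")
cv2.imwrite("pics/c1.png",np.hstack([crop(t,184,219,26,7),crop(s,124,187,26,7)]))
E
```

```text
t 20.07 tcp [ 0.5867 -0.3709  0.2029] open 0.073 F [-0.1031 -0.2619 -0.0951] q [-0.7517  0.3984  0.3593  1.5333  0.0004 -0.7515]
dr [-0.0003 -0.0012 -0.0019]
translation [ 0.603  -0.0028  0.0081]
```

View pics/c1.png

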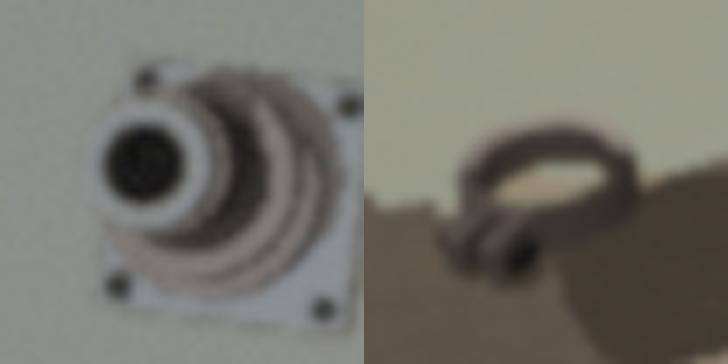

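apply_moves --steps '[{"translation":[0.12,0,0.008],"dr":[0,0,0]},{"translation":[0.24,0,0.008],"dr":[0,0,0]},{"translation":[0.36,0,0.008],"dr":[0,0,0]},{"translation":[0.47,0,0.008],"dr":[0,0,0]},{"translation":[0.55,0,0.008],"dr":[0,0,0]},{"translation":[0.59,0,0.008],"dr":[0,0,0]},{"translation":[0.6,0,0.008],"dr":[0,0,0]},{"translation":[0.6,0,0.008],"dr":[0,0,0]},{"translation":[0.6,0,0.008],"dr":[0,0,0]}]' --fingers 0.05 --newtons 30

```text
time_s: 20.92
eef_pos: [0.5905, -0.3722, 0.0263]
tcp_rot: [-0.001, 0.706, -0.001, 0.708]
ft_force: [-0.0, -0.4, 0.9]
opening: 0.0808
```

```bash
python3 - <<'E'
from h import *
st([.589,-.3715,.011])
t=shot("top","p21"); s=shot("scene","s21")
cv2.imwrite("pics/c1.png",np.hstack([crop(t,428,200,30,7),crop(s,124,187,30,7)]))
E
```

```text
t 20.92 tcp [ 0.5905 -0.3722  0.0263] open 0.0808 F [-0.0024 -0.4452  0.9415] q [-0.7492  0.4649  0.1199  1.2228  0.0001 -0.7495]
dr [0.0003 0.0029 0.0025]
translation [ 0.0509  0.0024 -0.005 ]
```

View pics/c1.png

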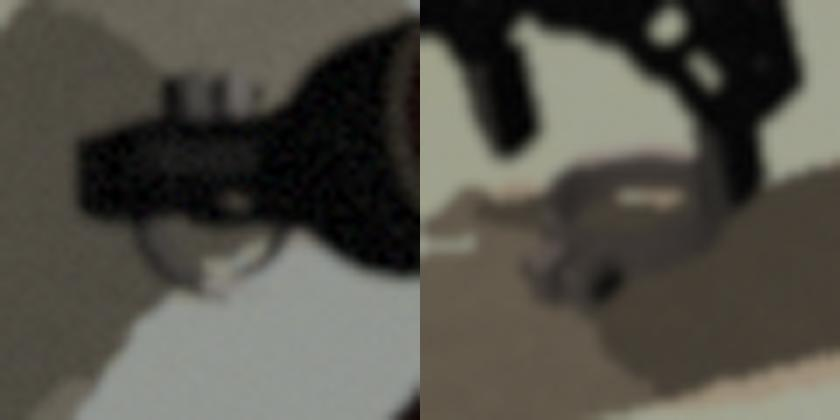

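```bash
python3 - <<'E'
from h import *
e=np.array(r.observe()['eef_pos'])
print((proj("scene",[[e[0],e[1],.008],[e[0],e[1]+.03,.008],[e[0],e[1]-.03,.008],[e[0],e[1]+.0404,e[2]-.002],[e[0],e[1]-.0404,e[2]-.002]])+.45-[94,157])*7+[420,0])
E
```

```text
[[633.4131 213.8571]
 [707.9012 233.7133]
 [560.0809 194.3045]
 [726.3963 201.3768]
 [525.7436 148.6452]]
```

apply_moves --steps '[{"translation":[0.02,0.006,-0.002],"dr":[0,0,0]},{"translation":[0.038,0.006,-0.002],"dr":[0,0,0]},{"translation":[0.048,0.006,-0.002],"dr":[0,0,0]},{"translation":[0.048,0.006,-0.002],"dr":[0,0,0]},{"translation":[0.048,0.006,-0.002],"dr":[0,0,0]}]'

```text
time_s: 21.43
eef_pos: [0.5885, -0.3696, 0.0089]
tcp_rot: [0.0, 0.707, 0.0, 0.707]
ft_force: [-0.2, -0.2, -0.5]
opening: 0.0808
```

apply_moves --steps '[{"translation":[0,0,0],"dr":[0,0,0]},{"translation":[0,0,0],"dr":[0,0,0]},{"translation":[0,0,0],"dr":[0,0,0]},{"translation":[0,0,0],"dr":[0,0,0]},{"translation":[0,0,0],"dr":[0,0,0]},{"translation":[0,0,0],"dr":[0,0,0]}]' --fingers 0.45 --newtons 35

```text
time_s: 21.93
eef_pos: [0.589, -0.3704, 0.0103]
tcp_rot: [-0.0, 0.707, -0.0, 0.707]
ft_force: [-0.8, 0.5, 4.8]
opening: 0.0591
```

```bash
python3 - <<'E'
from h import *
st([.589,-.3715,.1])
s=shot("scene","s22")
cv2.imwrite("pics/c1.png",np.hstack([crop(s,124,187,30,10)]))
E
```

```text
t 21.93 tcp [ 0.589  -0.3704  0.0103] open 0.0591 F [-0.845   0.4787  4.777 ] q [-0.7486  0.4739  0.1015  1.1972 -0.0001 -0.7482]
dr [-0.0005  0.001   0.0011]
translation [-0.2989 -0.0041  0.0001]
```

View pics/c1.png

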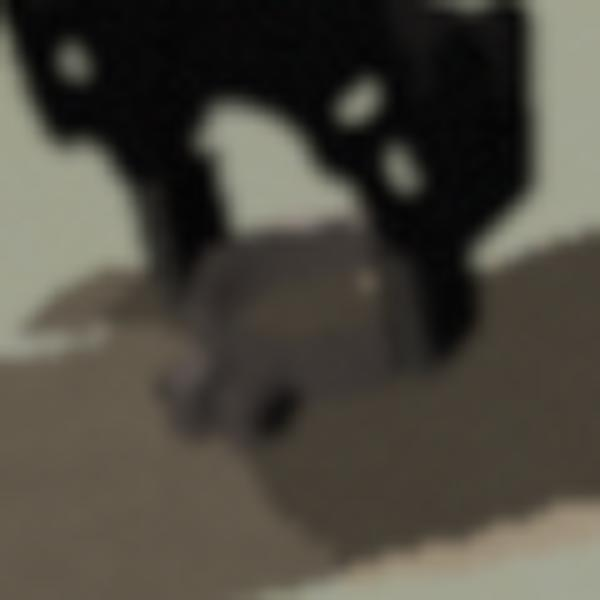

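apply_moves --steps '[{"translation":[-0.03,0,0],"dr":[0,0,0]},{"translation":[-0.1,0,0],"dr":[0,0,0]},{"translation":[-0.2,0,0],"dr":[0,0,0]},{"translation":[-0.32,0,0],"dr":[0,0,0]},{"translation":[-0.44,0,0],"dr":[0,0,0]},{"translation":[-0.53,0,0],"dr":[0,0,0]},{"translation":[-0.55,0,0],"dr":[0,0,0]},{"translation":[-0.55,0,0],"dr":[0,0,0]}]'

```text
time_s: 22.65
eef_pos: [0.5898, -0.3707, 0.1777]
tcp_rot: [-0.001, 0.706, -0.001, 0.708]
ft_force: [0.0, 0.6, -1.8]
opening: 0.0593
```

```bash
python3 - <<'E'
from h import *
st([.511,.0095,.17])
s=shot("scene","s23")
e=np.array(r.observe()['eef_pos']); u=np.round(proj("scene",[e-[0,0,.008]])[0]).astype(int); print(u)
cv2.imwrite("pics/c1.png",np.hstack([crop(s,*u,30,10)]))
E
```

```text
t 22.65 tcp [ 0.5898 -0.3707  0.1777] open 0.0593 F [ 0.0409  0.5693 -1.8361] q [-0.7484  0.3963  0.3109  1.4809  0.0002 -0.7483]
dr [-0.0002  0.0044  0.0037]
translation [ 0.0209  1.2675 -0.2628]
[113 129]
```

View pics/c1.png

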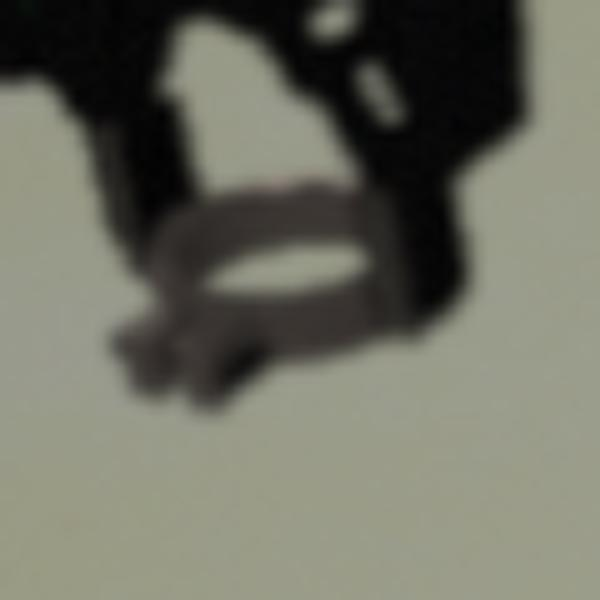

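apply_moves --steps '[{"translation":[0,0.06,-0.012],"dr":[0,0,0]},{"translation":[0,0.16,-0.034],"dr":[0,0,0]},{"translation":[0,0.28,-0.058],"dr":[0,0,0]},{"translation":[0,0.4,-0.083],"dr":[0,0,0]},{"translation":[0,0.52,-0.108],"dr":[0,0,0]},{"translation":[0,0.64,-0.132],"dr":[0,0,0]},{"translation":[0,0.76,-0.157],"dr":[0,0,0]},{"translation":[0,0.86,-0.178],"dr":[0,0,0]},{"translation":[0,0.86,-0.178],"dr":[0,0,0]}]'

```text
time_s: 23.45
eef_pos: [0.5331, -0.1064, 0.172]
tcp_rot: [-0.0, 0.709, 0.003, 0.706]
ft_force: [-0.0, -0.0, -1.4]
opening: 0.0589
```

```bash
python3 - <<'E'
from h import *
st([.511,.0095,.06])
E
```

```text
t 23.45 tcp [ 0.5331 -0.1064  0.172 ] open 0.0589 F [-0.0005 -0.0414 -1.3726] q [-0.4385 -0.0634 -0.2051  1.4343  0.0015 -0.4423]
dr [ 0.0048 -0.0052 -0.0046]
translation [ 0.3751  0.3852 -0.0705]
```

apply_moves --steps '[{"translation":[0,0.1,-0.02],"dr":[0,0,0]},{"translation":[0,0.22,-0.04],"dr":[0,0,0]},{"translation":[0.02,0.33,-0.06],"dr":[0,0,0]},{"translation":[0.1,0.4,-0.073],"dr":[0,0,0]},{"translation":[0.2,0.4,-0.073],"dr":[0,0,0]},{"translation":[0.3,0.4,-0.073],"dr":[0,0,0]},{"translation":[0.38,0.4,-0.073],"dr":[0,0,0]},{"translation":[0.4,0.4,-0.073],"dr":[0,0,0]},{"translation":[0.4,0.4,-0.073],"dr":[0,0,0]}]'

```text
time_s: 24.2
eef_pos: [0.5107, 0.0087, 0.051]
tcp_rot: [0.001, 0.709, 0.0, 0.705]
ft_force: [-0.3, -0.3, -0.8]
opening: 0.0589
```

```bash
python3 - <<'E'
from h import *
st([.511,.0095,.0103])
s=shot("scene","s24")
cv2.imwrite("pics/c1.png",crop(s,285,190,60,8))
E
```

```text
t 24.2 tcp [0.5107 0.0087 0.051 ] open 0.0589 F [-0.2521 -0.3357 -0.7814] q [-0.2396 -0.1009 -0.4635  1.2147  0.0001 -0.2392]
dr [-0.0005 -0.0079 -0.0021]
translation [0.1357 0.0025 0.0017]
```

View pics/c1.png

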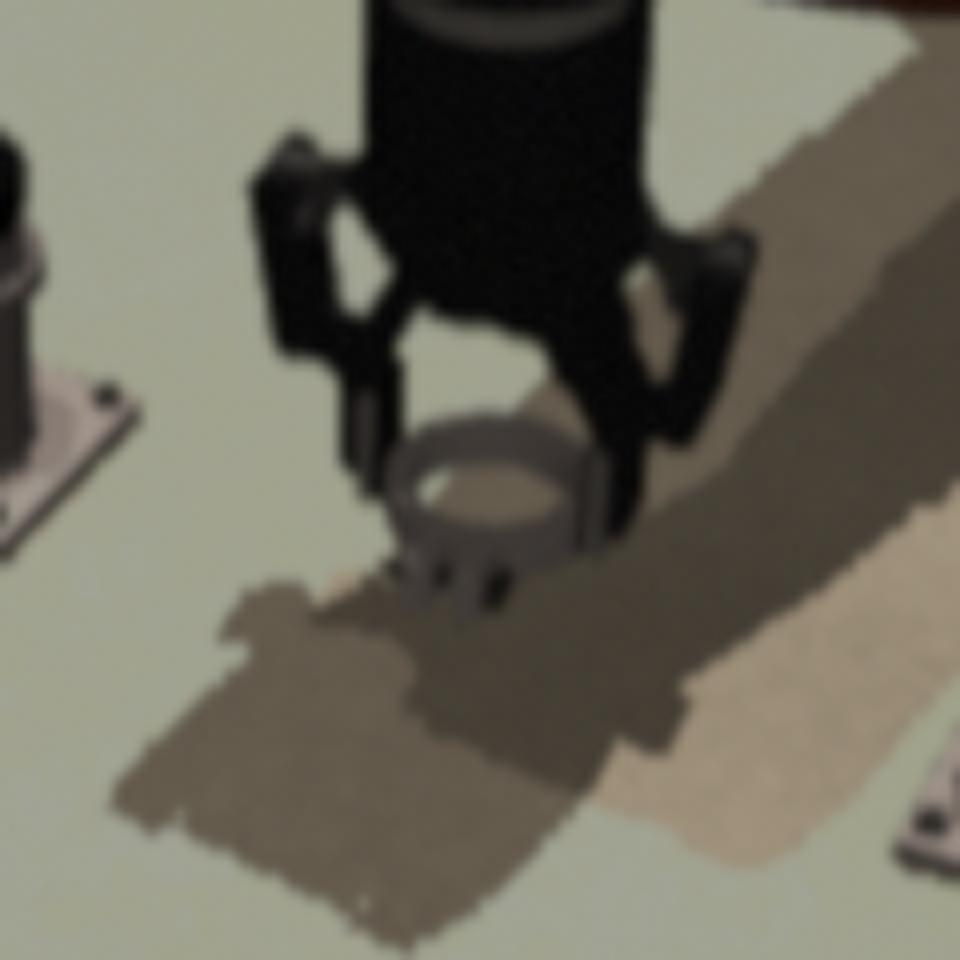

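The clamp is held at crop (490,490), between the valve plate on the left and the port plate on the right. Lowering it.

apply_moves --steps '[{"translation":[0.04,0.002,0.002],"dr":[0,0,0]},{"translation":[0.08,0.002,0.002],"dr":[0,0,0]},{"translation":[0.11,0.002,0.002],"dr":[0,0,0]},{"translation":[0.122,0.002,0.002],"dr":[0,0,0]},{"translation":[0.13,0.002,0.002],"dr":[0,0,0]},{"translation":[0.13,0.002,0.002],"dr":[0,0,0]},{"translation":[0.13,0.002,0.002],"dr":[0,0,0]}]'

```text
time_s: 24.83
eef_pos: [0.5143, 0.0087, 0.0157]
tcp_rot: [0.0, 0.707, -0.0, 0.707]
ft_force: [-0.4, -0.9, -0.9]
opening: 0.059
```

apply_moves --steps '[{"translation":[0.007,0.002,-0.011],"dr":[0,0,0]},{"translation":[0.014,0.002,-0.011],"dr":[0,0,0]},{"translation":[0.017,0.002,-0.011],"dr":[0,0,0]},{"translation":[0.017,0.002,-0.011],"dr":[0,0,0]},{"translation":[0.017,0.002,-0.011],"dr":[0,0,0]}]'

```text
time_s: 25.25
eef_pos: [0.5109, 0.0093, 0.0105]
tcp_rot: [0.0, 0.707, -0.0, 0.707]
ft_force: [-0.1, 0.5, -1.8]
opening: 0.0593
```

apply_moves --steps '[{"translation":[0,0,0],"dr":[0,0,0]},{"translation":[0,0,0],"dr":[0,0,0]},{"translation":[0,0,0],"dr":[0,0,0]},{"translation":[0,0,0],"dr":[0,0,0]},{"translation":[-0.06,0,0],"dr":[0,0,0]},{"translation":[-0.18,0,0],"dr":[0,0,0]},{"translation":[-0.3,0,0],"dr":[0,0,0]},{"translation":[-0.42,0,0],"dr":[0,0,0]},{"translation":[-0.54,0,0],"dr":[0,0,0]},{"translation":[-0.6,0,0],"dr":[0,0,0]}]' --fingers 0.1

```text
time_s: 26.08
eef_pos: [0.5122, 0.009, 0.1953]
tcp_rot: [-0.0, 0.705, -0.0, 0.709]
ft_force: [0.0, -0.4, 0.3]
opening: 0.0766
```

```bash
python3 - <<'E'
from h import *
st([.354,-.2905,.2])
s=shot("scene","s25")
cv2.imwrite("pics/c1.png",crop(s,285,200,50,8))
print((proj("scene",[[.511,.0093,.016]])+.45-[235,150])*8)
E
```

```text
t 26.08 tcp [0.5122 0.009  0.1953] open 0.0766 F [ 0.0431 -0.3937  0.3006] q [-0.2382 -0.1761 -0.2674  1.4741  0.0001 -0.238 ]
dr [-0.0002  0.0067  0.0015]
translation [-0.0172 -0.9985 -0.527 ]
[[407.0165 426.353 ]]
```

View pics/c1.png

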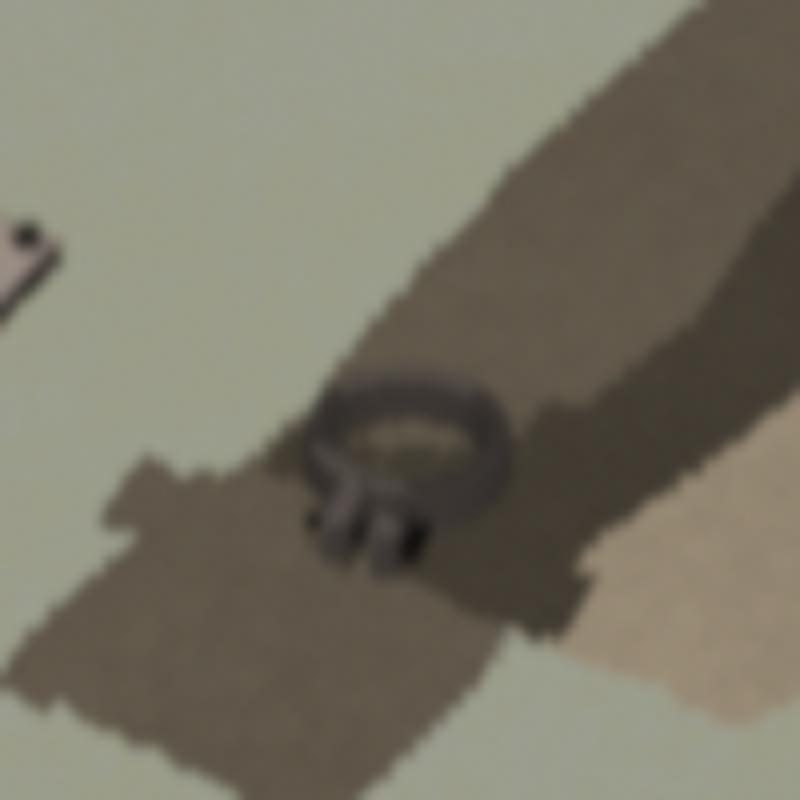

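The clamp lies flat at the expected pixel (407,435). Now the gauge.

apply_moves --steps '[{"translation":[-0.02,-0.998,-0.527],"dr":[0,0,0]},{"translation":[-0.02,-0.998,-0.527],"dr":[0,0,0]},{"translation":[-0.02,-0.998,-0.527],"dr":[0,0,0]},{"translation":[-0.02,-0.998,-0.527],"dr":[0,0,0]},{"translation":[-0.02,-0.998,-0.527],"dr":[0,0,0]},{"translation":[-0.02,-0.998,-0.527],"dr":[0,0,0]},{"translation":[-0.02,-0.998,-0.527],"dr":[0,0,0]},{"translation":[-0.02,-0.998,-0.527],"dr":[0,0,0]},{"translation":[-0.02,-0.998,-0.527],"dr":[0,0,0]},{"translation":[-0.02,-0.998,-0.527],"dr":[0,0,0]}]'

```text
time_s: 26.97
eef_pos: [0.3513, -0.292, 0.196]
tcp_rot: [0.002, 0.707, -0.002, 0.707]
ft_force: [0.5, -0.3, -0.4]
opening: 0.0772
```

```bash
python3 - <<'E'
from h import *
st([.354,-.2905,.055])
t=shot("top","p26"); s=shot("scene","s26")
cv2.imwrite("pics/c1.png",np.hstack([crop(t,250,220,40,5),crop(s,200,130,40,5)]))
e=r.observe()['eef_pos']
print((proj("scene",[[.354,-.2905,.092],e,[.354,-.2905,0]])+.45-[160,90])*5+[400,0])
E
```

```text
t 26.97 tcp [ 0.3513 -0.292   0.196 ] open 0.0772 F [ 0.5096 -0.3034 -0.4495] q [-0.981  -0.3454 -0.4088  1.5077 -0.0001 -0.9763]
dr [-0.006  -0.0003 -0.0002]
translation [0.4701 0.0048 0.009 ]
[[594.4993 144.2664]
 [581.2    -44.7553]
 [607.5603 295.5043]]
```

View pics/c1.png

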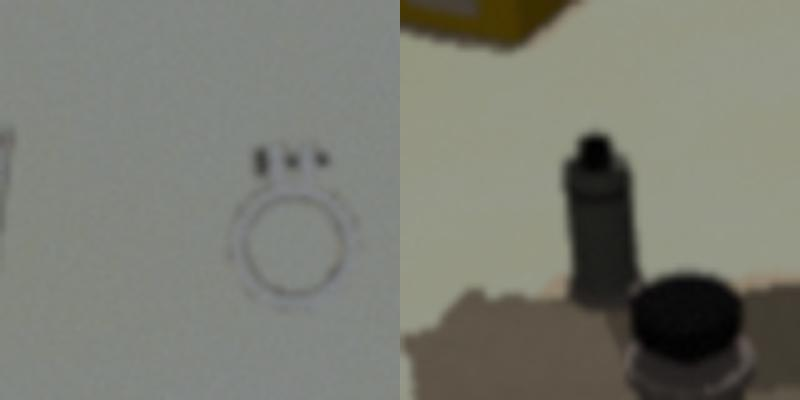

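apply_moves --steps '[{"translation":[0.06,0.004,0.009],"dr":[0,0,0]},{"translation":[0.15,0.004,0.009],"dr":[0,0,0]},{"translation":[0.25,0.004,0.009],"dr":[0,0,0]},{"translation":[0.35,0.004,0.009],"dr":[0,0,0]},{"translation":[0.43,0.004,0.009],"dr":[0,0,0]},{"translation":[0.475,0.004,0.009],"dr":[0,0,0]},{"translation":[0.485,0.004,0.009],"dr":[0,0,0]},{"translation":[0.485,0.004,0.009],"dr":[0,0,0]},{"translation":[0.485,0.004,0.009],"dr":[0,0,0]}]' --fingers 0.15

```text
time_s: 27.82
eef_pos: [0.3562, -0.2885, 0.0519]
tcp_rot: [-0.001, 0.707, 0.0, 0.707]
ft_force: [0.2, -0.4, -0.9]
opening: 0.0724
```

```bash
python3 - <<'E'
from h import *
st([.354,-.2905,.05])
s=shot("scene","s27")
cv2.imwrite("pics/c1.png",np.hstack([crop(s,200,130,30,10)]))
E
```

```text
t 27.82 tcp [ 0.3562 -0.2885  0.0519] open 0.0724 F [ 0.2458 -0.405  -0.9212] q [-0.9675 -0.2861 -0.6245  1.2313  0.0002 -0.9689]
dr [0.0017 0.001  0.001 ]
translation [ 0.0062 -0.0067 -0.0074]
```

View pics/c1.png

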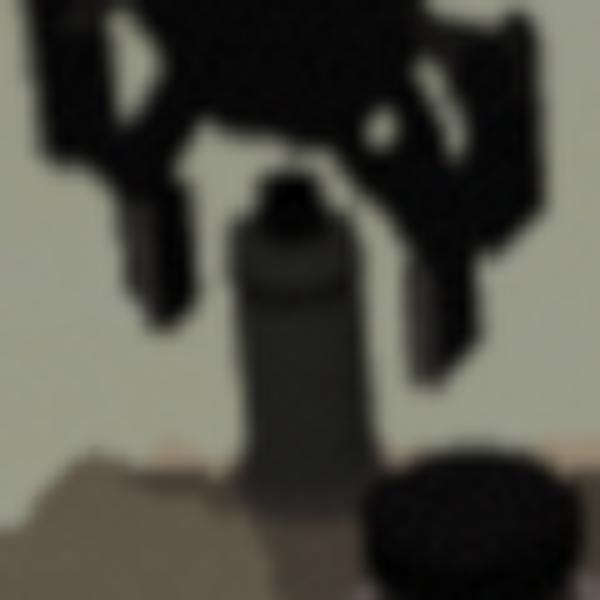

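apply_moves --steps '[{"translation":[0.003,-0.005,-0.006],"dr":[0,0,0]},{"translation":[0.003,-0.005,-0.006],"dr":[0,0,0]},{"translation":[0.003,-0.005,-0.006],"dr":[0,0,0]}]'

```text
time_s: 28.12
eef_pos: [0.3537, -0.2908, 0.0506]
tcp_rot: [-0.0, 0.707, -0.0, 0.707]
ft_force: [0.9, 0.3, -0.7]
opening: 0.0728
```

apply_moves --steps '[{"translation":[0,0,0],"dr":[0,0,0]},{"translation":[0,0,0],"dr":[0,0,0]},{"translation":[0,0,0],"dr":[0,0,0]},{"translation":[0,0,0],"dr":[0,0,0]},{"translation":[0,0,0],"dr":[0,0,0]},{"translation":[0,0,0],"dr":[0,0,0]},{"translation":[0,0,0],"dr":[0,0,0]},{"translation":[0,0,0],"dr":[0,0,0]}]' --fingers 0.7 --newtons 40

```text
time_s: 28.78
eef_pos: [0.3537, -0.2906, 0.0502]
tcp_rot: [-0.0, 0.707, -0.0, 0.707]
ft_force: [-1.4, -1.9, 5.3]
opening: 0.035
```

```bash
python3 - <<'E'
from h import *
st([.354,-.2905,.2])
s=shot("scene","s28")
cv2.imwrite("pics/c1.png",np.hstack([crop(s,200,130,30,10)]))
E
```

```text
t 28.78 tcp [ 0.3537 -0.2906  0.0502] open 0.035 F [-1.3834 -1.8952  5.3131] q [-0.9749 -0.2862 -0.6276  1.2287 -0.0001 -0.9746]
dr [-0.0004  0.0004  0.0007]
translation [-0.4992  0.0002  0.0013]
```

View pics/c1.png

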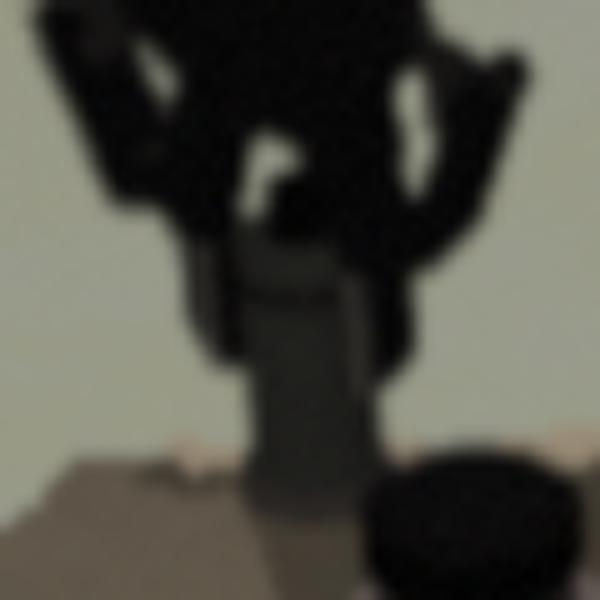

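apply_moves --steps '[{"translation":[-0.03,0,0],"dr":[0,0,0]},{"translation":[-0.1,0,0],"dr":[0,0,0]},{"translation":[-0.2,0,0],"dr":[0,0,0]},{"translation":[-0.3,0,0],"dr":[0,0,0]},{"translation":[-0.4,0,0],"dr":[0,0,0]},{"translation":[-0.48,0,0],"dr":[0,0,0]},{"translation":[-0.53,0,0],"dr":[0,0,0]},{"translation":[-0.53,0,0],"dr":[0,0,0]}]'

```text
time_s: 29.5
eef_pos: [0.3542, -0.2911, 0.2122]
tcp_rot: [-0.001, 0.706, -0.001, 0.708]
ft_force: [-1.4, -1.2, -2.3]
opening: 0.0353
```

```bash
python3 - <<'E'
from h import *
st([.610,0,.21])
s=shot("scene","s29")
cv2.imwrite("pics/c1.png",np.hstack([crop(s,195,90,40,8)]))
E
```

```text
t 29.5 tcp [ 0.3542 -0.2911  0.2122] open 0.0353 F [-1.4236 -1.1547 -2.2585] q [-0.9747 -0.3438 -0.3782  1.5327  0.0004 -0.9746]
dr [-0.0001  0.0031  0.0037]
translation [0.0067 0.9703 0.8525]
```

View pics/c1.png

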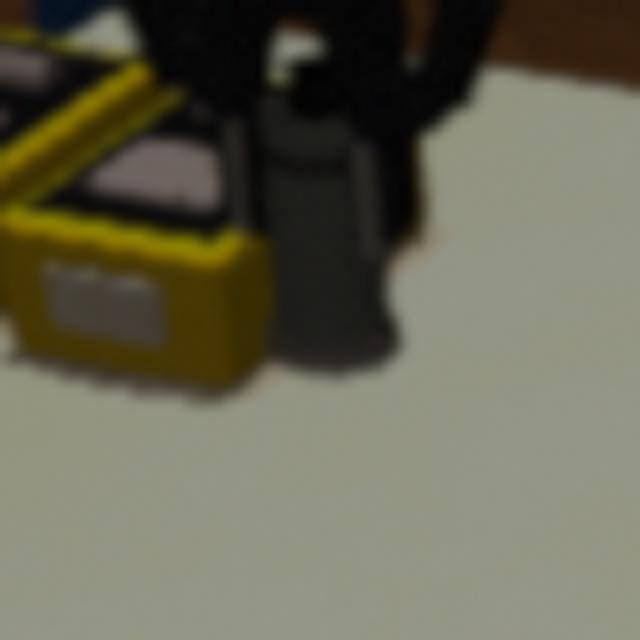

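The gauge is held upright. I'll carry it smoothly, with the turn and height kept.

apply_moves --steps '[{"translation":[0,0.03,0.026],"dr":[0,0,0]},{"translation":[0,0.09,0.08],"dr":[0,0,0]},{"translation":[0,0.16,0.14],"dr":[0,0,0]},{"translation":[0,0.23,0.2],"dr":[0,0,0]},{"translation":[0,0.31,0.27],"dr":[0,0,0]},{"translation":[0,0.39,0.34],"dr":[0,0,0]},{"translation":[0,0.47,0.41],"dr":[0,0,0]},{"translation":[0,0.54,0.475],"dr":[0,0,0]},{"translation":[0,0.59,0.518],"dr":[0,0,0]},{"translation":[0,0.61,0.536],"dr":[0,0,0]}]'

```text
time_s: 30.38
eef_pos: [0.5146, -0.1046, 0.2065]
tcp_rot: [0.0, 0.708, 0.002, 0.706]
ft_force: [0.5, 0.0, -2.9]
opening: 0.0355
```

```bash
python3 - <<'E'
from h import *
st([.610,0,.21])
E
```

```text
t 30.38 tcp [ 0.5146 -0.1046  0.2065] open 0.0355 F [ 0.5053  0.0477 -2.8718] q [-0.4505 -0.1249 -0.2006  1.4987  0.0009 -0.4527]
dr [ 0.0028 -0.0036 -0.003 ]
translation [-0.0116  0.3481  0.3187]
```

apply_moves --steps '[{"translation":[0,0.05,0.045],"dr":[0,0,0]},{"translation":[0,0.12,0.11],"dr":[0,0,0]},{"translation":[0,0.2,0.18],"dr":[0,0,0]},{"translation":[0,0.27,0.245],"dr":[0,0,0]},{"translation":[0,0.33,0.3],"dr":[0,0,0]},{"translation":[0,0.35,0.317],"dr":[0,0,0]},{"translation":[0,0.35,0.317],"dr":[0,0,0]},{"translation":[0,0.35,0.317],"dr":[0,0,0]}]'

```text
time_s: 31.05
eef_pos: [0.6086, -0.0028, 0.2076]
tcp_rot: [0.0, 0.708, 0.0, 0.706]
ft_force: [0.3, 0.0, -3.0]
opening: 0.0351
```

```bash
python3 - <<'E'
from h import *
st([.610,0,.0515])
E
```

```text
t 31.05 tcp [ 0.6086 -0.0028  0.2076] open 0.0351 F [ 0.2723  0.0389 -3.0053] q [-0.219   0.129   0.0556  1.4999 -0.0004 -0.2191]
dr [ 0.0001 -0.0032 -0.0002]
translation [0.5204 0.0091 0.0061]
```

apply_moves --steps '[{"translation":[0.05,0.009,0.004],"dr":[0,0,0]},{"translation":[0.13,0.009,0.004],"dr":[0,0,0]},{"translation":[0.23,0.009,0.004],"dr":[0,0,0]},{"translation":[0.33,0.009,0.004],"dr":[0,0,0]},{"translation":[0.42,0.009,0.004],"dr":[0,0,0]},{"translation":[0.48,0.009,0.004],"dr":[0,0,0]},{"translation":[0.5,0.009,0.004],"dr":[0,0,0]},{"translation":[0.5,0.009,0.004],"dr":[0,0,0]},{"translation":[0.5,0.009,0.004],"dr":[0,0,0]}]'

```text
time_s: 31.8
eef_pos: [0.6107, -0.0005, 0.0599]
tcp_rot: [0.0, 0.707, -0.0, 0.707]
ft_force: [-0.4, 0.6, -1.7]
opening: 0.035
```

```bash
python3 - <<'E'
from h import *
st([.610,0,.0505])
s=shot("scene","s30")
cv2.imwrite("pics/c1.png",np.hstack([crop(s,280,220,60,8)]))
E
```

```text
t 31.8 tcp [ 0.6107 -0.0005  0.0599] open 0.035 F [-0.3664  0.5767 -1.6995] q [-0.2147  0.1854 -0.1527  1.232  -0.     -0.2135]
dr [-0.0015  0.0008  0.0002]
translation [ 0.0314  0.0017 -0.0024]
```

View pics/c1.png

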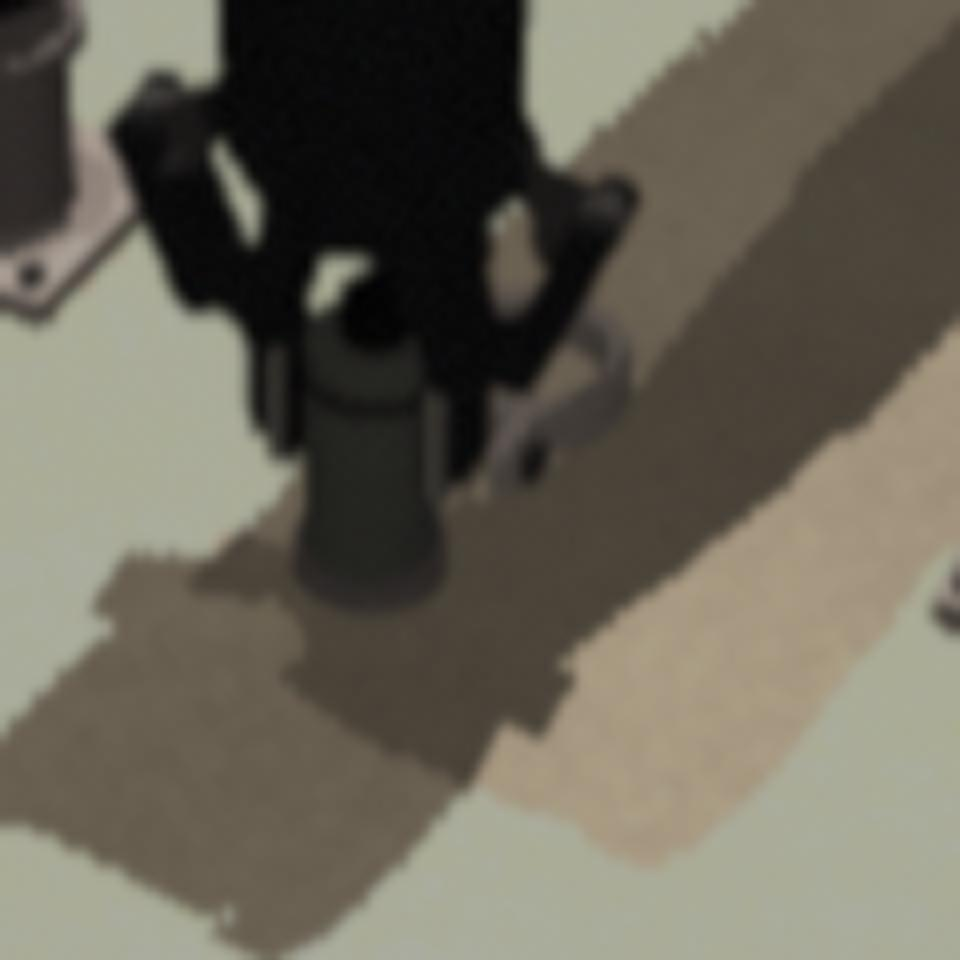

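The gauge is upright at crop (370,480) and about 9 mm above the bench. Lowering it gently.

apply_moves --steps '[{"translation":[0.012,0.001,-0.002],"dr":[0,0,0]},{"translation":[0.022,0.001,-0.002],"dr":[0,0,0]},{"translation":[0.027,0.001,-0.002],"dr":[0,0,0]},{"translation":[0.031,0.001,-0.002],"dr":[0,0,0]},{"translation":[0.031,0.001,-0.002],"dr":[0,0,0]},{"translation":[0.031,0.001,-0.002],"dr":[0,0,0]}]'

```text
time_s: 32.35
eef_pos: [0.6104, 0.0005, 0.0503]
tcp_rot: [0.0, 0.707, -0.0, 0.707]
ft_force: [-1.4, -0.7, 3.2]
opening: 0.035
```

apply_moves --steps '[{"translation":[0,0,0],"dr":[0,0,0]},{"translation":[0,0,0],"dr":[0,0,0]},{"translation":[0,0,0],"dr":[0,0,0]},{"translation":[0,0,0],"dr":[0,0,0]},{"translation":[0,0,0],"dr":[0,0,0]},{"translation":[-0.08,0,0],"dr":[0,0,0]},{"translation":[-0.2,0,0],"dr":[0,0,0]},{"translation":[-0.32,0,0],"dr":[0,0,0]},{"translation":[-0.44,0,0],"dr":[0,0,0]},{"translation":[-0.5,0,0],"dr":[0,0,0]}]' --fingers 0.15

```text
time_s: 33.18
eef_pos: [0.6114, 0.0003, 0.2048]
tcp_rot: [-0.0, 0.705, -0.0, 0.709]
ft_force: [1.1, 0.3, 0.3]
opening: 0.0727
```

apply_moves --steps '[{"translation":[-0.1,-0.8,-0.55],"dr":[0,0,0]},{"translation":[-0.1,-0.8,-0.55],"dr":[0,0,0]},{"translation":[-0.1,-0.8,-0.55],"dr":[0,0,0]},{"translation":[-0.1,-0.8,-0.55],"dr":[0,0,0]},{"translation":[-0.1,-0.8,-0.55],"dr":[0,0,0]},{"translation":[-0.1,-0.8,-0.55],"dr":[0,0,0]},{"translation":[-0.1,-0.8,-0.55],"dr":[0,0,0]},{"translation":[-0.1,-0.8,-0.55],"dr":[0,0,0]},{"translation":[-0.1,-0.8,-0.55],"dr":[0,0,0]},{"translation":[-0.1,-0.8,-0.55],"dr":[0,0,0]}]'

```text
time_s: 34.02
eef_pos: [0.445, -0.2394, 0.2297]
tcp_rot: [0.001, 0.707, -0.0, 0.707]
ft_force: [-0.4, 1.2, 0.2]
opening: 0.0727
```

```bash
python3 - <<'E'
from h import *
st()
shot("scene","s31");t=shot("top","p31")
cv2.imwrite("pics/c1.png",np.hstack([crop(t,183,218,25,7),crop(t,262,205,50,7)[:350]]) if 0 else crop(t,230,210,80,5))
cv2.imwrite("pics/c2.png",crop(t,183,218,25,12))
E
```

```text
t 34.02 tcp [ 0.445  -0.2394  0.2297] open 0.0727 F [-0.4374  1.2164  0.2298] q [-0.7532 -0.1885 -0.2161  1.5431  0.0005 -0.7519]
dr [-0.0016  0.0005 -0.0003]
```

View pics/s31.png

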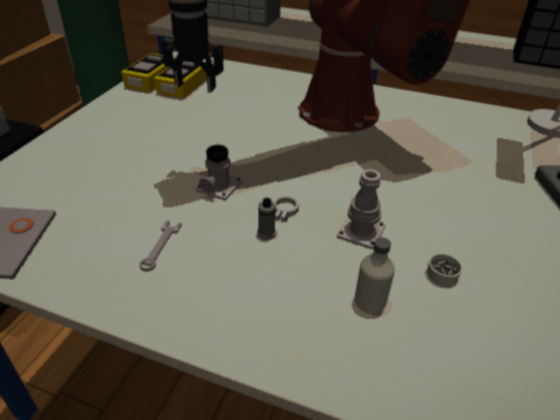

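View pics/c1.png

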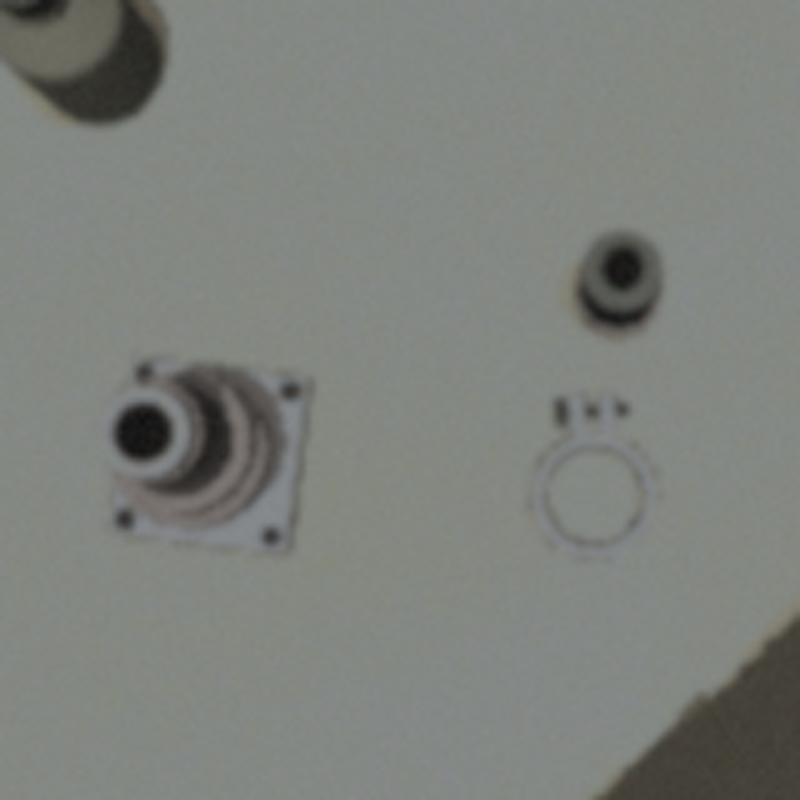

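View pics/c2.png

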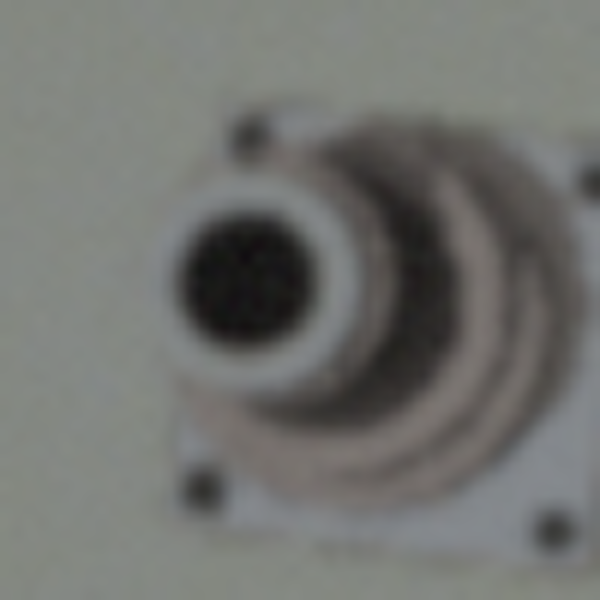

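```bash
python3 - <<'E'
from h import *
P=np.array([.528,.189]);u=np.array([-.094,-.9955]);x=np.array([.9955,-.094]);V=P+.36*u
n=plane("top",np.array([261,287])/12-.46+[158,193],.154)[0]; n2=plane("top",np.array([248,282])/12-.46+[158,193],.148)[0]
c=plane("top",np.array([593,496])/5-.4+[150,130],.016)[0]; g=plane("top",np.array([622,270])/5-.4+[150,130],.092)[0]
s=cv2.imread("pics/s31.png"); A=dark(s,*np.round(proj("scene",[[.61,0,.088]])[0]).astype(int),h=7,th=25);print("gauge scene",A,plane("scene",A[0],.086))
print("narrow",n,n2,"clamp",c,"gauge",g)
for nm,q in (("clamp",c[:2]),("gauge",g[:2])): print(nm,"x",(q-P)@x,"dP",np.hypot(*(q-P)),"dV",np.hypot(*(q-V)))
print("g-c",np.hypot(*(g-c)[:2]))
E
```

```text
gauge scene (array([266.4314, 202.7255]), array([ 4,  4,  8,  8, 51], dtype=int32)) [[0.6102 0.0012 0.086 ]]
narrow [0.5279 0.186  0.154 ] [0.5291 0.1895 0.148 ] clamp [0.5127 0.0097 0.016 ] gauge [0.607  0.0002 0.092 ]
clamp x 0.0015797887670175523 dP 0.17995217192983104 dV 0.1800358200448809
gauge x 0.0964357308609736 dP 0.20464635685883753 dV 0.20374848932950626
g-c 0.09486436164779995
```

All the checks fall well inside the limits, and the bystanders sit at the same pixels as at the start. I'm handing the job in.

```bash
python3 - <<'E'
from plant import r
print(r.observe()['dq']); print(r.finish_job())
E
```

```text
[ 1.21267704e-02 -8.27016088e-05  5.74908887e-04 -1.84697298e-03
 -8.12582196e-04 -2.84279175e-03]
the job is handed in; nothing more can be done
None
```

I set out all the parts and handed the job in at about 34 s of the 122 s allowed; no verdict came back. The stack stands on the port in order: wide ring, reducer, narrow ring. The clamp lies between port and valve, the gauge stands behind it, and the gripper was empty and clear of everything.

Last checks against the limits, measured from the camera pictures:

| Check | Measured | Limit |
|---|---|---|
| Wide ring from port axis | about 2 mm (seen before the reducer went on) | 10 mm |
| Reducer from port axis | about 1–2 mm | 10 mm (to wide ring) |
| Narrow ring from reducer | about 1–3 mm | 8 mm |
| Clamp from port / valve | 180 / 180 mm | 165–195 mm |
| Clamp off the port–valve line | about 2 mm | 15 mm |
| Gauge behind the line | 96 mm | 75–125 mm |
| Gauge from port / valve | 205 / 204 mm | 181–231 mm |
| Gauge from clamp | 95 mm | 80–120 mm |

- **Gauge:** it stayed upright throughout. The two cameras disagreed on its position by about 3 mm, which is well inside the limits.
- **Bystanders:** the pot, bottle and wrench looked unmoved in the last pictures, judged by eye.
- **Refused move:** one move call was refused for a missing turn entry and I sent it again. Nothing else failed.

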